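# Shift the bench gearbox into third gear

## Task

Put the gearbox on the bench into third gear: with the fingertips, push its gear lever along the left lane to the middle (if it is not there yet), across to the right, then away from you until it is fully home in the far right slot of the H-shaped gate, and leave it there. Only push the knob, from one side at a time; do not pinch it, and do not force the lever against the gate. Leave the loose parts lying round the gearbox where they are.

Things in the scene. Friction and masses are not known exactly. Their poses are not given: they have to be found in the camera images.
- gearbox: Grey gearbox fixed to the bench: flange 156 x 136 mm, housing 132 x 112 mm, 98 mm high with the steel gate plate on top; its yaw varies. Origin: centre of its underside, on the bench top. Its x axis is 'forward' (away from the robot; a steel shaft stub sticks out at the -x end), y is left, z up.
- gate_center (a point): Centre of the H-shaped slot, on top of the gate plate (6 mm thick); axes as the gearbox. Two lanes along x, at y = +17 (left) and -17 mm (right), 15 mm wide, end at x = +-29.5 mm; a cross channel along y, 16 mm wide, joins them at x = 0. Far left slot = first gear, near left second, far right third, near right fourth. The lever starts anywhere along the left lane.
- knob_center (a point): Centre of the lever's knob: black upright square block 36 x 36 mm, 50 mm high, rubber pads on its four sides, on a 10 mm steel stick. The lever tilts about a pivot on the gearbox's vertical centre line, 20 mm above its underside, 165 mm from the knob centre (185 mm above the bench when upright). Axes turn with the lever; upright they are the gearbox's.
- gear_across (a joint): Sideways tilt of the lever (rad) about the gearbox x axis, at the pivot: 0 upright, positive to the right (-y). Left lane -0.22, right lane +0.22; the gate leaves about 0.03 of play. It carries the other hinge (gear_forward). Stays where it is left; moving it takes about 3 N at the knob.
- gear_forward (a joint): Forward tilt of the lever (rad): 0 upright, positive forward (+x of the gearbox, away from the robot). Within about 0.04 of 0 the lever is in neutral and can go across; slot ends at about +-0.32 (knob about 52 mm from the middle). Stays where it is left; moving it takes about 3 N at the knob.
- pad_front: Rubber pad, 5 x 27 x 46 mm, on the forward (+x) side of the knob; origin at its centre, 15.5 mm from the knob centre.
- pad_back: The same on the near (-x) side of the knob.
- pad_left: The same on the left (+y) side of the knob.
- pad_right: The same on the right (-y) side of the knob.
- bolt: Loose steel bolt, 80 mm long, 24 mm high, lying; bystander. Origin under its centre, on the bench.
- angle: Loose sawn piece of angle iron, 68 x 70 mm, 34 mm high, lying like a roof; bystander. Origin at the centre of its underside.
- offcut: Loose flat steel offcut, 110 x 40 x 8 mm, lying; bystander. Origin at the centre of its underside.

How it is judged:
By the outcome, as a careful person would: the job done as asked, in the order asked, and still so for the second after the job is handed in, with the robot touching nothing.
It also fails if it takes over 58 s, if anything falls off the work surface, if the arm or the gripper's body presses on something with over 40 N, if the wrist force passes 120 N, or if a joint passes its speed limit or range.

## Robot

A 7-joint arm with a two-finger parallel gripper is mounted at the origin on the work surface; the furniture and walls round the work are solid. World frame = base frame: x ahead of the robot, y to its left, z up, the work surface at z = 0. Lengths are in m, angles in rad, forces in N, time in s.
With the tool pointing down it reaches from about 0.35 to 0.775 m from the base axis. Payload 3.1 kg.
Tool frame: the origin (TCP) lies midway between the tips of the shut fingers; the grasp point (between the pads) lies 19 mm behind it; x points along the fingers, y is the direction in which the jaws open and shut, and the axes are right-handed (so a half turn about x gives the same grasp; the last joint's range is limited). The gripper opens to 85 mm and grips with 20 to 120 N. Pads are 22 mm wide; open, the fingers measure 114 mm over their backs; the gripper's body (76 mm by 85 mm) begins 54 mm behind the grasp point. The pads swing forward as they close: fully open they stand 13 mm farther back than shut.
Start: joints at [1.236, 0.311, 0.014, 1.512, -0.004, 1.319, -0.027], TCP at [0.159, -0.527, 0.206] pointing down, gripper open.
Joint ranges: [-2.7, 2.7], [-0.3, 1.91], [-1.27, 1.3], [0.12, 2.57], [-1.44, 4.58], [0.2, 2.03], [-3.05, 3.05]. Speed limits (rad/s): [2.79, 2.79, 3.14, 3.14, 3.14, 3.14, 3.14].

## Interface

Orientations are given as a unit quaternion [x, y, z, w].
In Python, from cell import robot, viewer gives the robot as it stands. The module is installed in compiled form; this text tells all that it offers.
- The arm moves only by the tool send_rows, never from a script. Its argument "moves" is a list of rows, each an object of numbers: "dx", "dy", "dz": the shift along the tool's x, y, z as a fraction of full scale; "yaw": the turn about the tool's x as a fraction of full scale. In form: [{"dx": .., "dy": .., "dz": .., "yaw": ..}, ...]. A call has 1 to 5 rows; each row is the pose to reach, as a shift and turn from the pose measured when the call began, along the tool's axes at that moment; what a row does not reach only later rows make up. Full scale, the value 1, is 1 m for a shift and pi/4 rad for a turn. A row lasts 1/8 s, in which the tool goes at most 62.5 mm and 10.7 degrees, less where a joint would pass 70% of its speed; a pose out of reach is approached as far as the arm can. A call with a number of a shift or a turn outside -1 to 1 is refused whole. A call with a gripper value outside its range is refused whole. "grip" is the closure, from 0 (fully open) to 1 (shut), set as the call begins (left out, the last holds). The fingers move at their own pace and stop on an object; "force" is the grip in N (left out, the last holds). Time passes only in rows, so rows that repeat a pose let the fingers close. It gives the time, the measured TCP pose, the force and the opening at its end, in the units of the state.
- robot.observe(): the state, without advancing time (a new reading comes with each control period).
- viewer.camera(name): name is "scene" or "top" or "wrist"; returns a dict with "img" (400x640x3 uint8, blue, green, red), "intrinsics" (3x3 intrinsics, pixels), "dist_coeffs" ([k1, k2, p1, p2, k3] as OpenCV has them; the pictures are not rectified), "position" and "orientation" of the camera in the world. Camera axes: x right, y down, z forward; pixel columns grow to the right and rows downward; lengths in m; the calibration is good to about 2 mm. A picture is of the moment at which its call begins. There is no depth.
- robot.close_job(): hands the job in, once; it reports no verdict.
The state is a dict: "clock": time; "qpos": joint angles; "joint_vel": joint speeds; "joint_torque": joint torques, N m; "tcp_pos": TCP position; "ee_rot": TCP orientation; "wrist_force": force on the tool from outside, world axes, zero at the start; "wrist_torque": the same for the moment, N m; "opening": opening from 0.0 (shut) to 1.0 (fully open).
Only numpy, scipy, OpenCV 4.12 (cv2) and the standard library are available. Lean on these libraries where they do the work, as an engineer would, in place of code of your own. Each camera call takes 0.05 s, during which the arm holds its last target.

## Working session

There is one attempt and no reset: what is moved stays moved. The work goes in short steps, Python scripts to look and compute and a tool call to move; the robot and the scene stay as the last step left them, time stands still between calls to the robot, and variables do not carry over. Pictures are saved under pics/ and viewed, and the job is handed in when it is done.

Besides the shell and the picture viewer there is one more tool, called after "Request:" by a JSON object that holds its "fn" and its "kwargs", one argument or row to a line. send_rows: Moves the arm, as the interface text tells. Its arguments: {"type":"object","properties":{"moves":{"type":"array"},"grip":{"type":"number"},"force":{"type":"number"}},"required":["moves"]}

```bash
mkdir -p pics
cat > h.py <<'E'
import numpy as np, cv2
from scipy.spatial.transform import Rotation as R
from cell import robot, viewer
def cam(n,save=None):
    c=viewer.camera(n)
    if save: cv2.imwrite('pics/'+save,c['img'])
    return c
def proj(c,P):
    Rm=R.from_quat(c['orientation']).as_matrix()
    P=np.atleast_2d(P); Pc=(P-np.array(c['position']))@Rm
    return cv2.projectPoints(Pc,np.zeros(3),np.zeros(3),np.array(c['intrinsics']),np.array(c['dist_coeffs']))[0][:,0]
def ray(c,uv,z):
    Rm=R.from_quat(c['orientation']).as_matrix()
    u=cv2.undistortPoints(np.array([[uv]],float),np.array(c['intrinsics']),np.array(c['dist_coeffs']))[0,0]
    d=Rm@np.array([u[0],u[1],1]); o=np.array(c['position'])
    return o+d*(z-o[2])/d[2]
E
python3 - <<'E'
from h import *
for n in['scene','top']:
    c=cam(n,n+'0.png');print(n,c['position'],c['orientation'],c['intrinsics'],c['dist_coeffs'])
print(robot.observe())
E
```

```text
scene [0.10811676 0.90345221 0.59051096] [-0.19351031  0.85693303 -0.46788293  0.09646303] [[388.74326942   0.         317.12426703]
 [  0.         388.74326942 205.39538671]
 [  0.           0.           1.        ]] [-0.02771266  0.          0.          0.          0.        ]
top [0.20984264 0.24491235 1.06277718] [ 0.75177658 -0.65118208  0.07053286 -0.07628237] [[492.62149968   0.         316.02388617]
 [  0.         492.62149968 205.30567329]
 [  0.           0.           1.        ]] [-0.08166334  0.          0.          0.          0.        ]
{'clock': 0.1, 'qpos': array([ 1.23630035,  0.31168266,  0.01399603,  1.51290954, -0.00442388,
        1.31923114, -0.02719931]), 'joint_vel': array([ 6.60992328e-04, -2.11542987e-03,  2.25211378e-03, -5.10998026e-03,
        6.12686600e-04,  1.10827170e-03, -3.30243223e-05]), 'joint_torque': array([ 1.21619440e-03, -3.80853331e+01,  1.46759469e-01, -2.31240320e+01,
        1.21824362e-02,  8.09642166e-03,  2.07014182e-05]), 'tcp_pos': array([ 0.1585544 , -0.52589126,  0.20520431]), 'ee_rot': array([-0.69940114, -0.10393888,  0.69967661, -0.10240803]), 'wrist_force': array([-0.91952979,  0.4789952 ,  0.39040662]), 'wrist_torque': array([-0.00896115,  0.03265171,  0.04389907]), 'opening': 0.9976692268804379}
```

View pics/top0.png

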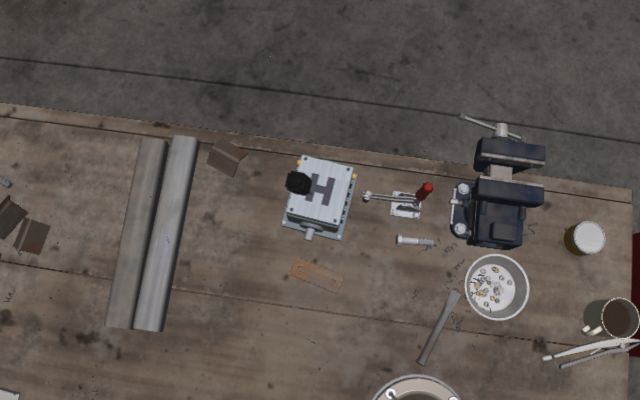

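View pics/scene0.png

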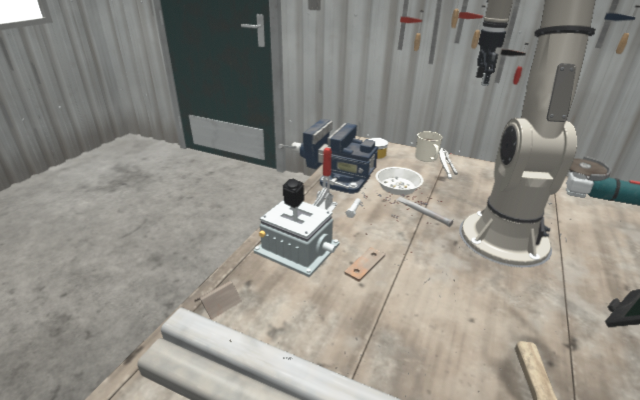

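The top view shows the gearbox at about (320,195) with the knob at (298,183). The shaft stub points toward the robot, and a toggle clamp stands to its right at about (405,200).

Run:
```python
import cv2
a=cv2.imread('pics/top0.png')[140:250,250:380];cv2.imwrite('pics/tc.png',cv2.resize(a,None,fx=5,fy=5,interpolation=cv2.INTER_CUBIC))
a=cv2.imread('pics/scene0.png')[165:285,235:395];cv2.imwrite('pics/sc.png',cv2.resize(a,None,fx=5,fy=5,interpolation=cv2.INTER_CUBIC))
```

```text
(no output)
```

View pics/tc.png

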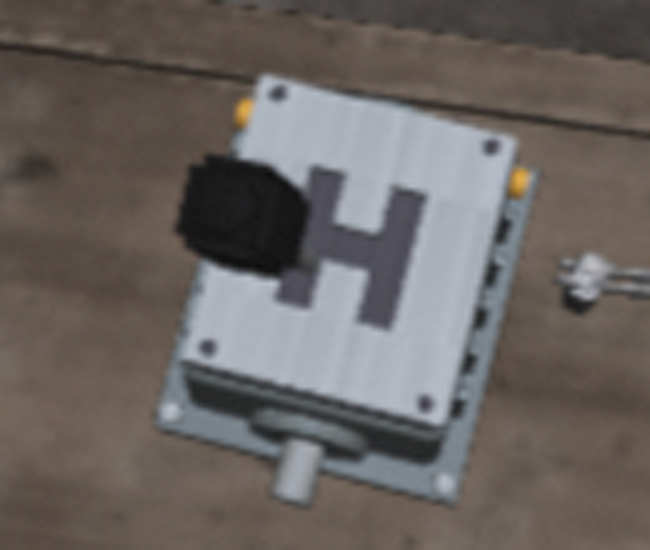

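View pics/sc.png

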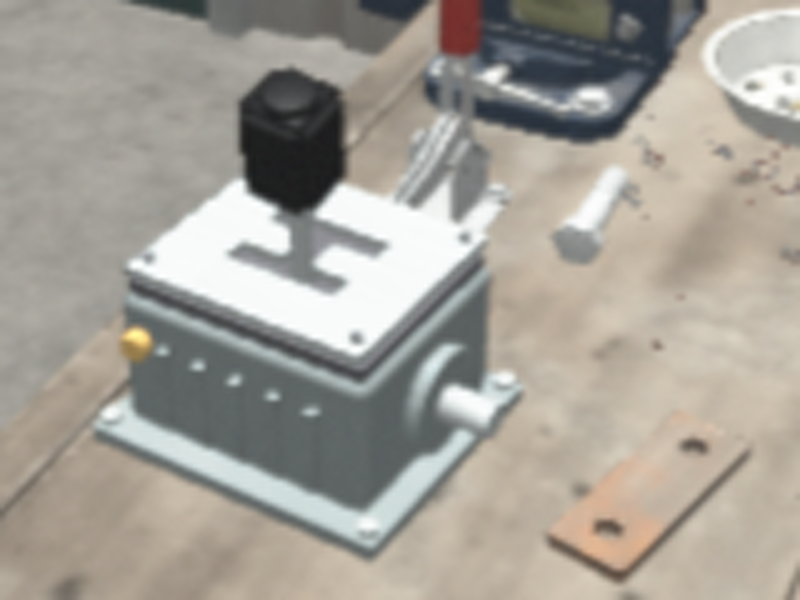

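```bash
cat >> h.py <<'E'
def knobT(g,a,f):
    gx,gy,yaw=g
    Rm=(R.from_euler('z',yaw)*R.from_euler('x',a)*R.from_euler('y',f)).as_matrix()
    return np.array([gx,gy,.02])+Rm@[0,0,.165],Rm
def kc(g,a,f):
    c,Rm=knobT(g,a,f); s=np.array([[i,j,k] for i in(-1,1) for j in(-1,1) for k in(-1,1)])*[.018,.018,.025]
    return c+s@Rm.T
def hullmask(c,P):
    S=4; h=cv2.convexHull((proj(c,P)*S+S/2-.5).round().astype(np.int32)); m=np.zeros((400*S,640*S),np.uint8); cv2.fillConvexPoly(m,h,255)
    return cv2.resize(m,(640,400),interpolation=cv2.INTER_AREA)/255.
def dark(c,g,thr=55):
    p=proj(c,[[g[0],g[1],.185]])[0].astype(int); d=np.zeros((400,640))
    u0,v0=p[0]-35,p[1]-35
    sub=c['img'][v0:v0+60,u0:u0+70].max(2)
    m=(sub<thr).astype(np.uint8); n,l,st,_=cv2.connectedComponentsWithStats(m)
    k=1+np.argmax(st[1:,4]); d[v0:v0+60,u0:u0+70]=(l==k); return d
def fit(g,cams,a0=None,f0=None,da=0.35):
    from scipy.optimize import minimize
    ds=[(c,dark(c,g)) for c in cams]
    def cost(x): return sum((abs(hullmask(c,kc(g,x[0],x[1]))-d)).sum()/d.sum() for c,d in ds)
    best=min(((cost((a,f)),a,f) for a in np.arange(-.26,.27,.04) for f in np.arange(-.36,.37,.06)))
    r=minimize(cost,best[1:],method='Nelder-Mead',options=dict(initial_simplex=[best[1:],(best[1]+.03,best[2]),(best[1],best[2]+.03)]))
    return r.x,r.fun
E
python3 - <<'E'
from h import *
from scipy.optimize import least_squares
t=viewer.camera('top');s=viewer.camera('scene')
uv=np.array([(265,75),(517,140),(447,425),(183,362)])/5+[250,140]-.4
P=np.array([ray(t,u,.098) for u in uv]);print(P,np.linalg.norm(np.diff(P,axis=0,append=P[:1]),axis=1))
# H corners: right lane, left lane ends
H=[((391,187),(29.5,-9.5)),((427,193),(29.5,-24.5)),((390,328),(-29.5,-24.5)),((357,322),(-29.5,-9.5)),((314,167),(29.5,24.5)),((346,174),(29.5,9.5)),((309,308),(-29.5,9.5)),((276,300),(-29.5,24.5))]
def tw(g,p): c,n=np.cos(g[2]),np.sin(g[2]);p=np.array(p)/1000;return np.c_[g[0]+c*p[:,0]-n*p[:,1],g[1]+n*p[:,0]+c*p[:,1],np.full(len(p),.098)]
hu=np.array([h[0] for h in H])/5+[250,140]-.4;hp=[h[1] for h in H]
sq=[((248,243),(29.5,24.5)),((227,252),(29.5,24.5)),((388,246),(29.5,-24.5))]
r=least_squares(lambda g:(proj(t,tw(g,hp))-hu).ravel(),[.6,0.2,0]);print('top H',r.x,np.round(r.fun.reshape(-1,2),1))
pc=[(66,56),(66,-56),(-66,-56),(-66,56)]
r2=least_squares(lambda g:(proj(t,tw(g,pc))-uv).ravel(),[.6,0.2,0]);print('top plate',r2.x,r2.fun)
# scene plate corners: far-left(128,265) near-left(362,370) near-right(490,240) far-right ~(243,180)
su=np.array([(128,268),(362,370),(488,238)])/5+[235,165]-.4
sp=[(66,56),(-66,56),(-66,-56)]
r3=least_squares(lambda g:(proj(s,tw(g,sp))-su).ravel(),[.6,0.2,0]);print('scene plate',r3.x,r3.fun)
g=r.x
print(fit(g,[t]),fit(g,[s]),fit(g,[t,s]), [dark(c,g).sum() for c in(t,s)])
E
```

```text
[[0.51347883 0.30969998 0.098     ]
 [0.50090533 0.20401324 0.098     ]
 [0.38014598 0.2166966  0.098     ]
 [0.39032712 0.3243978  0.098     ]] [0.10643204 0.12142359 0.10818134 0.12402568]
top H [ 0.44678288  0.26453989 -0.11332702] [[ 0.3 -0.5]
 [ 0.2  0.1]
 [ 0.4  0.7]
 [-0.2 -0. ]
 [-0.6 -0.6]
 [ 0.2 -0.2]
 [ 0.2  0.4]
 [-0.5  0.2]]
top plate [ 0.4465022   0.26371394 -0.10899622] [-0.86617415 -2.34619313  1.84295194 -2.17043577  0.37696006  2.7332692
 -1.32979409  1.47425204]
scene plate [ 0.44651726  0.2679477  -0.11807825] [-2.73952484 -0.20396797  0.57668475 -0.6900253   2.18690725  0.27798252]
(array([-0.22044495, -0.11746124]), np.float64(0.2515038218677302)) (array([-0.26, -0.12]), np.float64(0.9185493666493145)) (array([-0.21996475, -0.12028816]), np.float64(1.1709456193856973)) [np.float64(472.0), np.float64(339.0)]
```

```bash
cat >> h.py <<'E'
def overlay(c,g,a,f,name,scale=5,extra=None):
    p=proj(c,[[g[0],g[1],.14]])[0].astype(int);u0,v0=p[0]-75,p[1]-60
    im=cv2.resize(c['img'][v0:v0+110,u0:u0+150],None,fx=scale,fy=scale,interpolation=cv2.INTER_CUBIC)
    def T(P): return ((proj(c,P)-[u0,v0]+.5)*scale).astype(int)
    k=T(kc(g,a,f))
    for i in range(8):
        for j in range(i):
            if bin(i^j).count('1')==1: cv2.line(im,tuple(map(int,k[i])),tuple(map(int,k[j])),(0,255,255),1)
    if extra is not None:
        for q in T(extra): cv2.circle(im,tuple(map(int,q)),4,(0,0,255),-1)
    cv2.imwrite('pics/'+name,im)
E
python3 - <<'E'
from h import *
g=(.4465,.2655,-.113)
t=viewer.camera('top');s=viewer.camera('scene')
overlay(t,g,-.22,-.12,'o1.png');overlay(s,g,-.22,-.12,'o2.png')
a=np.hstack([cv2.imread('pics/o1.png')[:,150:550],cv2.imread('pics/o2.png')[:,180:580]]);cv2.imwrite('pics/o12.png',a)
E
```

```text
(no output)
```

View pics/o12.png

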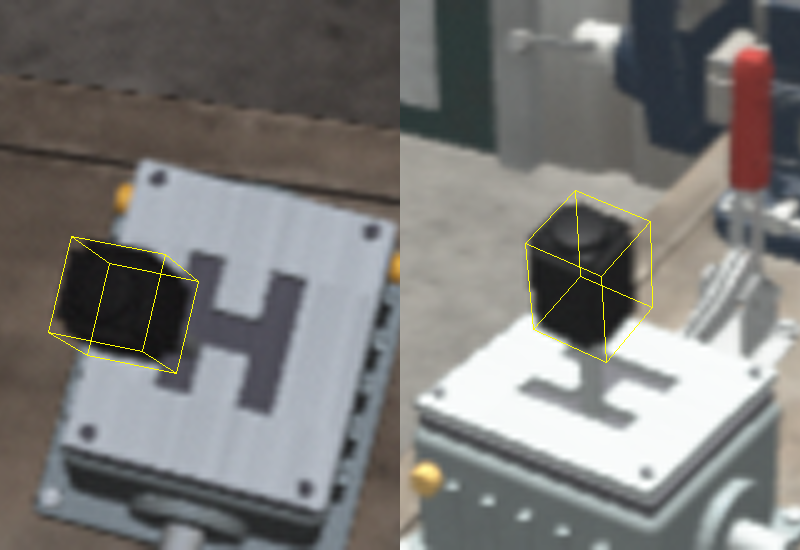

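```bash
cat >> h.py <<'E'
def kc2(g,a,f):
    c,Rm=knobT(g,a,f)
    s=np.array([[i*18,j*13.5,k*23] for i in(-1,1) for j in(-1,1) for k in(-1,1)]+[[i*13.5,j*18,k*23] for i in(-1,1) for j in(-1,1) for k in(-1,1)]+[[i*12,j*12,k*25] for i in(-1,1) for j in(-1,1) for k in(-1,1)])/1e3
    return c+s@Rm.T
def dark2(c,g,thr=62):
    p=proj(c,[[g[0],g[1],.185]])[0].astype(int);h,w=c['img'].shape[:2]
    d=np.zeros((400,640)); u0,v0=p[0]-26,p[1]-26
    sub=c['img'][v0:v0+46,u0:u0+52].max(2)
    m=(sub<thr).astype(np.uint8); n,l,st,_=cv2.connectedComponentsWithStats(m)
    k=1+np.argmax(st[1:,4]); d[v0:v0+46,u0:u0+52]=(l==k); return d
def fit2(g,c,thr=62):
    "fit a,f and a small pixel shift is absorbed in one cam"
    from scipy.optimize import minimize
    d=dark2(c,g,thr)
    cost=lambda x:(abs(hullmask(c,kc2(g,x[0],x[1]))-d)).sum()/d.sum()
    b=min(((cost((a,f)),a,f) for a in np.arange(-.26,.27,.04) for f in np.arange(-.36,.37,.06)))
    r=minimize(cost,b[1:],method='Nelder-Mead',options=dict(initial_simplex=[b[1:],(b[1]+.03,b[2]),(b[1],b[2]+.03)]))
    return r.x,r.fun,d.sum()
E
python3 - <<'E'
from h import *
g=(.4465,.265,-.113)
for n in('top','scene'):
    c=viewer.camera(n)
    for th in (50,62,75): print(n,th,fit2(g,c,th))
E
```

```text
top 50 (array([-0.16593292, -0.11936096]), np.float64(0.6000237670825906), np.float64(330.0))
top 62 (array([-0.17050781, -0.11039062]), np.float64(0.5427905655015629), np.float64(345.0))
top 75 (array([-0.17050781, -0.11039062]), np.float64(0.4662885539890887), np.float64(363.0))
scene 50 (array([-0.17715523, -0.06155136]), np.float64(1.4938265262436852), np.float64(229.0))
scene 62 (array([-0.25030273, -0.11138672]), np.float64(0.8964367142205719), np.float64(301.0))
scene 75 (array([-0.19253906, -0.07710938]), np.float64(0.621808837495112), np.float64(351.0))
```

```bash
cat >> h.py <<'E'
G=(.4465,.265,-.113)
def rel(target,yawgear=None):
    "target world xyz -> dx,dy,dz in tool; also state"
    o=robot.observe(); Rm=R.from_quat(o['ee_rot']).as_matrix()
    d=Rm.T@(np.array(target)-o['tcp_pos'])
    return d
def loc(P):
    c,n=np.cos(G[2]),np.sin(G[2]);v=np.array(P[:2])-G[:2];return np.array([c*v[0]+n*v[1],-n*v[0]+c*v[1]])
def wld(x,y,z):
    c,n=np.cos(G[2]),np.sin(G[2]);return np.array([G[0]+c*x-n*y,G[1]+n*x+c*y,z])
def st():
    o=robot.observe();Rm=R.from_quat(o['ee_rot']).as_matrix()
    print('t',round(o['clock'],2),'tcp',o['tcp_pos'].round(4),'loc',(loc(o['tcp_pos'])*1000).round(1),'F',o['wrist_force'].round(1),'op',round(o['opening'],2))
    print('tool xyz cols\n',Rm.round(3)); return o
E
python3 - <<'E'
from h import *
st();print('A',rel([.159,-.526,.38]),rel([.42,-.2,.38]),rel([.4,.2,.38]))
t=viewer.camera('top')
for n,u in dict(vise=(505,160),clampH=(427,190),clampbase=(405,208)).items(): print(n,ray(t,u,.15))
E
```

```text
t 0.4 tcp [ 0.1587 -0.5265  0.206 ] loc [-196.7 -818.9] F [-0.1 -0.4 -0. ] op 1.0
tool xyz cols
 [[-0.     0.289 -0.957]
 [ 0.    -0.957 -0.289]
 [-1.    -0.     0.   ]]
A [-0.17396762 -0.00046822 -0.00039232] [-0.17390638 -0.23723885 -0.34439329] [-0.17378778 -0.62598139 -0.44072202]
vise [ 0.54459882 -0.087952    0.15      ]
clampH [0.46166341 0.05987303 0.15      ]
clampbase [0.42051168 0.09824689 0.15      ]
```

Request:
{"fn": "send_rows", "kwargs": {
  "moves": [
    {"dx": -0.06},
    {"dx": -0.12},
    {"dx": -0.174, "dy": -0.03, "dz": -0.04, "yaw": 0.1},
    {"dx": -0.174, "dy": -0.06, "dz": -0.09, "yaw": 0.2},
    {"dx": -0.174, "dy": -0.09, "dz": -0.14, "yaw": 0.3}
  ],
  "grip": 1,
  "force": 40
}}

```text
schema error: expected keys dx, dy, dz, yaw
```

Run:
```python
from h import *
st();print('A',rel([.42,-.2,.38]),rel([.4,.2,.38]))
```

```text
t 0.45 tcp [ 0.1587 -0.5265  0.2061] loc [-196.7 -818.9] F [-0.5 -0.1 -0.6] op 1.0
tool xyz cols
 [[-0.     0.289 -0.957]
 [ 0.    -0.957 -0.289]
 [-1.    -0.     0.   ]]
A [-0.17387262 -0.23725434 -0.34439786] [-0.17380039 -0.62599868 -0.44071938]
```

All four keys are required in every row.

Request:
{"fn": "send_rows", "kwargs": {
  "moves": [
    {"dx": -0.06, "dy": 0, "dz": 0, "yaw": 0},
    {"dx": -0.12, "dy": 0, "dz": 0, "yaw": 0},
    {"dx": -0.174, "dy": -0.03, "dz": -0.04, "yaw": 0.1},
    {"dx": -0.174, "dy": -0.06, "dz": -0.09, "yaw": 0.2},
    {"dx": -0.174, "dy": -0.09, "dz": -0.14, "yaw": 0.3}
  ],
  "grip": 1,
  "force": 40
}}

```text
clock: 1.08
tcp_pos: [0.2681, -0.3993, 0.3816]
ee_rot: [0.708, 0.018, -0.706, 0.02]
wrist_force: [0.4, -0.4, 0.5]
opening: -0.003
```

Run:
```python
from h import *
st();print('A',rel([.42,-.2,.38]),rel([.4,.2,.38]))
```

```text
t 1.07 tcp [ 0.2681 -0.3993  0.3816] loc [-102.4 -680.2] F [ 0.4 -0.4  0.5] op -0.0
tool xyz cols
 [[ 0.002  0.053 -0.999]
 [-0.003 -0.999 -0.053]
 [-1.     0.003 -0.002]]
A [ 0.00139557 -0.19090482 -0.1623073 ] [ 2.73862005e-04 -5.91400656e-01 -1.63660548e-01]
```

Request:
{"fn": "send_rows", "kwargs": {
  "moves": [
    {"dx": 0, "dy": -0.045, "dz": -0.04, "yaw": 0.05},
    {"dx": 0, "dy": -0.09, "dz": -0.08, "yaw": 0.1},
    {"dx": 0, "dy": -0.135, "dz": -0.12, "yaw": 0.15},
    {"dx": 0, "dy": -0.185, "dz": -0.15, "yaw": 0.2},
    {"dx": 0, "dy": -0.24, "dz": -0.162, "yaw": 0.21}
  ]
}}

```text
clock: 1.7
tcp_pos: [0.4182, -0.1489, 0.3808]
ee_rot: [0.707, -0.04, -0.705, -0.038]
wrist_force: [0.9, -0.4, 0.4]
opening: 0.002
```

Run:
```python
from h import *
st();print('A',rel(wld(-.07,.036,.34)))
```

```text
t 1.7 tcp [ 0.4182 -0.1489  0.3808] loc [  18.6 -414.4] F [ 0.9 -0.4  0.4] op 0.0
tool xyz cols
 [[ 0.002 -0.111 -0.994]
 [-0.002 -0.994  0.111]
 [-1.     0.002 -0.003]]
A [ 0.03980657 -0.45068507  0.08766037]
```

Request:
{"fn": "send_rows", "kwargs": {
  "moves": [
    {"dx": 0, "dy": -0.055, "dz": 0.01, "yaw": 0},
    {"dx": 0, "dy": -0.11, "dz": 0.02, "yaw": 0},
    {"dx": 0, "dy": -0.165, "dz": 0.035, "yaw": 0},
    {"dx": 0, "dy": -0.22, "dz": 0.05, "yaw": 0},
    {"dx": 0, "dy": -0.275, "dz": 0.065, "yaw": 0}
  ]
}}

```text
clock: 2.33
tcp_pos: [0.3835, 0.1334, 0.3805]
ee_rot: [0.707, -0.04, -0.705, -0.039]
wrist_force: [1.4, 0.8, 0.5]
opening: 0.001
```

Request:
{"fn": "send_rows", "kwargs": {
  "moves": [
    {"dx": 0.0, "dy": -0.055, "dz": 0.01, "yaw": 0},
    {"dx": 0.0, "dy": -0.11, "dz": 0.02, "yaw": 0},
    {"dx": 0.0, "dy": -0.16, "dz": 0.03, "yaw": 0},
    {"dx": 0.0, "dy": -0.175, "dz": 0.03, "yaw": 0},
    {"dx": 0.0, "dy": -0.175, "dz": 0.03, "yaw": 0}
  ]
}}

```text
clock: 2.95
tcp_pos: [0.3725, 0.3116, 0.3797]
ee_rot: [0.707, -0.039, -0.705, -0.038]
wrist_force: [0.2, 0.2, 0.6]
opening: 0.002
```

Run:
```python
from h import *
st();print('A',rel(wld(-.075,.036,.172)))
cam('wrist','w1.png')
cam('scene','s1.png')
```

```text
t 2.95 tcp [0.3725 0.3116 0.3797] loc [-78.8  38. ] F [0.2 0.2 0.6] op 0.0
tool xyz cols
 [[ 0.003 -0.108 -0.994]
 [-0.002 -0.994  0.108]
 [-1.     0.002 -0.003]]
A [ 0.20769658  0.00165309 -0.0031937 ]
```

View pics/w1.png

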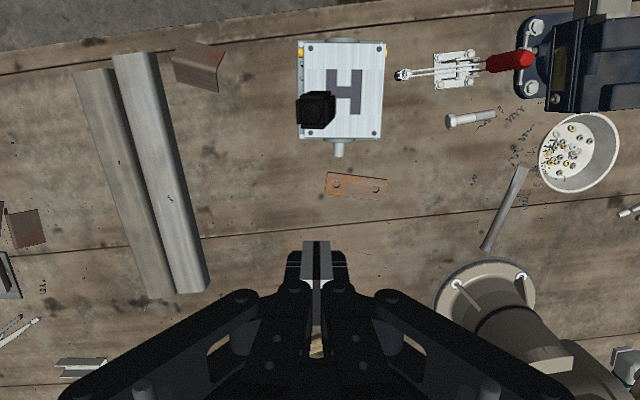

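View pics/s1.png

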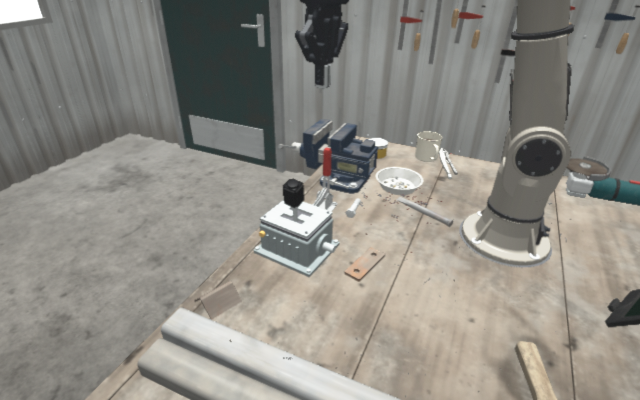

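The wrist view shows the gearbox square to the tool, with the knob at (316,109) on the left side of the H and slightly to the near side. I'll lower the fingers behind it.

Request:
{"fn": "send_rows", "kwargs": {
  "moves": [
    {"dx": 0.05, "dy": 0.001, "dz": 0, "yaw": 0.005},
    {"dx": 0.1, "dy": 0.002, "dz": 0, "yaw": 0.006},
    {"dx": 0.15, "dy": 0.002, "dz": 0, "yaw": 0.006},
    {"dx": 0.19, "dy": 0.002, "dz": 0, "yaw": 0.006},
    {"dx": 0.208, "dy": 0.002, "dz": 0, "yaw": 0.006}
  ]
}}

```text
clock: 3.68
tcp_pos: [0.3739, 0.3036, 0.1698]
ee_rot: [0.707, -0.045, -0.705, -0.04]
wrist_force: [0.8, -0.1, -0.1]
opening: 0.0
```

Run:
```python
from h import *
st()
c=[cam(n,n[0]+'2.png') for n in('wrist','scene','top')]
i=[cv2.imread('pics/%s2.png'%k) for k in 'wst']
a=np.hstack([cv2.resize(i[0][50:250,220:460],(400,333)),cv2.resize(i[1][120:270,230:410],(400,333))]);cv2.imwrite('pics/c2.png',a)
```

```text
t 3.67 tcp [0.3739 0.3036 0.1698] loc [-76.5  30.2] F [ 0.8 -0.1 -0.1] op 0.0
tool xyz cols
 [[ 0.002 -0.121 -0.993]
 [-0.007 -0.993  0.121]
 [-1.     0.007 -0.003]]
```

View pics/c2.png

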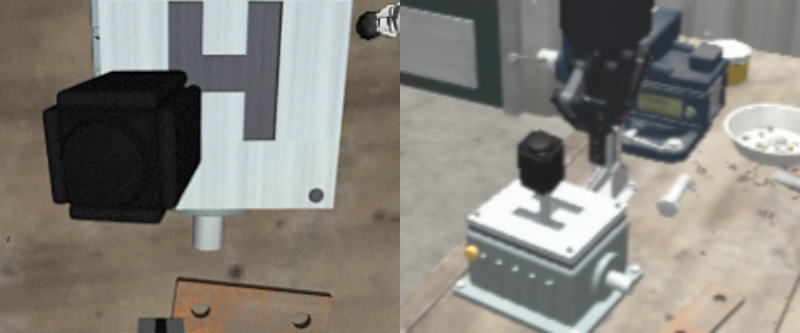

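View pics/w2.png

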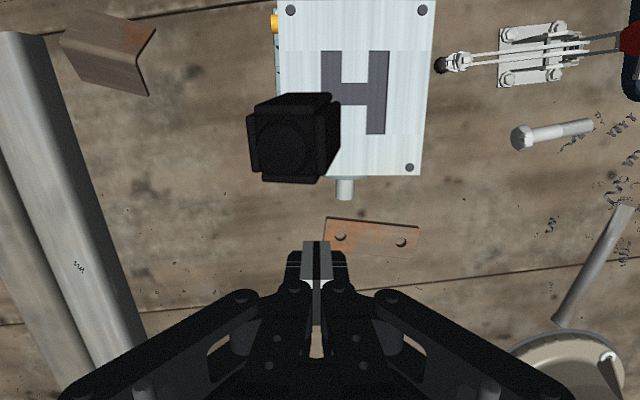

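```bash
cat >> h.py <<'E'
def wfit(c,name,G=G,thr=60,a0=None,f0=None,box=None):
    from scipy.optimize import minimize
    m=(c['img'].max(2)<thr).astype(np.uint8); m[235:]=0
    if box: k=np.zeros_like(m);k[box[1]:box[3],box[0]:box[2]]=1;m*=k
    n,l,stt,cen=cv2.connectedComponentsWithStats(m)
    k=1+np.argmax(stt[1:,4]); d=(l==k).astype(float)
    d=cv2.morphologyEx(d,cv2.MORPH_CLOSE,np.ones((5,5)))
    cost=lambda x:(abs(hullmask(c,kc2(G,x[0],x[1]))-d)).sum()/d.sum()
    b=min(((cost((a,f)),a,f) for a in np.arange(-.26,.27,.04) for f in np.arange(-.36,.37,.06)))
    r=minimize(cost,b[1:],method='Nelder-Mead',options=dict(initial_simplex=[b[1:],(b[1]+.03,b[2]),(b[1],b[2]+.03)]))
    im=c['img'].copy(); h=cv2.convexHull(proj(c,kc2(G,*r.x)).round().astype(np.int32)); cv2.polylines(im,[h],True,(0,255,255),1)
    H=[(29.5,s*q) for s in(1,-1) for q in (9.5,24.5)]+[(-29.5,s*q) for s in(1,-1) for q in (9.5,24.5)]+[(-29.5,-17),(29.5,-17)]
    for p in proj(c,np.array([wld(x/1e3,y/1e3,.098) for x,y in H])): cv2.circle(im,tuple(int(v) for v in p.round()),1,(0,0,255),-1)
    cv2.imwrite('pics/'+name,im); return r.x,r.fun,stt[k]
E
python3 - <<'E'
from h import *
c=cam('wrist');print(wfit(c,'wf1.png',box=(180,0,420,235)))
i=cv2.imread('pics/wf1.png');cv2.imwrite('pics/wf1c.png',cv2.resize(i[0:250,200:460],None,fx=2.4,fy=2.4))
E
```

```text
(array([-0.23562866, -0.10026123]), np.float64(0.09180271943077147), array([ 249,   93,   94,   92, 7230], dtype=int32))
```

View pics/wf1c.png

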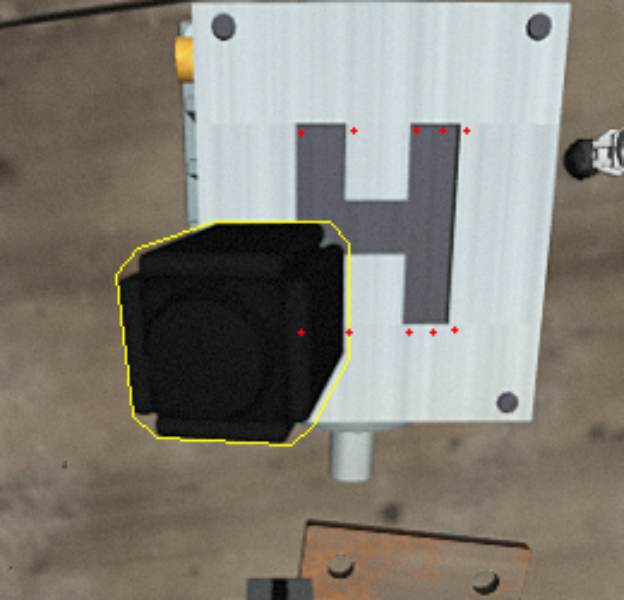

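Run:
```python
from h import *
from scipy.optimize import least_squares
c=cam('wrist')
u=np.array([(297,124),(345,124),(411,124),(460,124),(448,323),(404,323),(345,200),(408,200),(404,253)])/2.4+[200,0]-.3
p=np.array([(29.5,24.5),(29.5,9.5),(29.5,-9.5),(29.5,-24.5),(-29.5,-24.5),(-29.5,-9.5),(8,9.5),(8,-9.5),(-8,-9.5)])/1e3
def tw(g): q=np.exp(1j*g[2])*(p[:,0]+1j*p[:,1])+g[0]+1j*g[1]; return np.c_[q.real,q.imag,np.full(len(p),.098)]
r=least_squares(lambda g:(proj(c,tw(g))-u).ravel(),[.4465,.265,-.113]);print(r.x,r.fun.round(1))
print(wfit(c,'wf1.png',G=tuple(r.x),box=(180,0,420,235)))
```

```text
[ 0.4495349   0.26773606 -0.1127694 ] [-0.5  0.   0.6 -0.1 -0.3 -0.2  0.3 -0.2  0.5  0.1 -0.7  0.2  0.  -0.
 -0.3 -0.1  0.5  0.4]
(array([-0.21994198, -0.11764967]), np.float64(0.10110259557855855), array([ 253,   94,   92,   91, 7080], dtype=int32))
```

```bash
sed -i 's/^G=(.*/G=(.4485,.267,-.113)/' h.py
python3 - <<'E'
from h import *
st();print(rel(wld(-.055,.036,.172)),rel(wld(-.029,.036,.172)))
E
```

```text
t 3.92 tcp [0.3751 0.3068 0.1732] loc [-77.4  31.3] F [0.2 0.2 0.3] op -0.0
tool xyz cols
 [[ 0.006 -0.119 -0.993]
 [-0.002 -0.993  0.119]
 [-1.     0.002 -0.006]]
[ 0.00133625 -0.00484747 -0.02236417] [ 0.00149768 -0.00500412 -0.0483632 ]
```

Request:
{"fn": "send_rows", "kwargs": {
  "moves": [
    {"dx": 0.001, "dy": -0.005, "dz": -0.01, "yaw": -0.008},
    {"dx": 0.001, "dy": -0.005, "dz": -0.02, "yaw": -0.008},
    {"dx": 0.001, "dy": -0.005, "dz": -0.026, "yaw": -0.008},
    {"dx": 0.001, "dy": -0.005, "dz": -0.032, "yaw": -0.008},
    {"dx": 0.001, "dy": -0.005, "dz": -0.036, "yaw": -0.008}
  ]
}}

```text
clock: 4.55
tcp_pos: [0.4104, 0.3082, 0.1726]
ee_rot: [0.707, -0.04, -0.705, -0.039]
wrist_force: [-2.9, 0.4, 3.1]
opening: -0.001
```

Run:
```python
from h import *
st();print(rel(wld(-.029,.036,.172)))
c=cam('wrist');print(wfit(c,'wf2.png',G=(.4495,.2677,-.113),box=(180,0,420,241)))
i=cv2.imread('pics/wf2.png');cv2.imwrite('pics/wf2c.png',cv2.resize(i[0:290,200:460],None,fx=2,fy=2))
```

```text
t 4.55 tcp [0.4104 0.3082 0.1726] loc [-42.5  36.6] F [-2.9  0.4  3.1] op -0.0
tool xyz cols
 [[ 0.004 -0.111 -0.994]
 [-0.002 -0.994  0.111]
 [-1.     0.001 -0.004]]
[ 0.00064599  0.00065927 -0.01349325]
(array([-0.21789728, -0.09161601]), np.float64(0.17069420648518308), array([ 271,  150,   84,   85, 6169], dtype=int32))
```

View pics/wf2c.png

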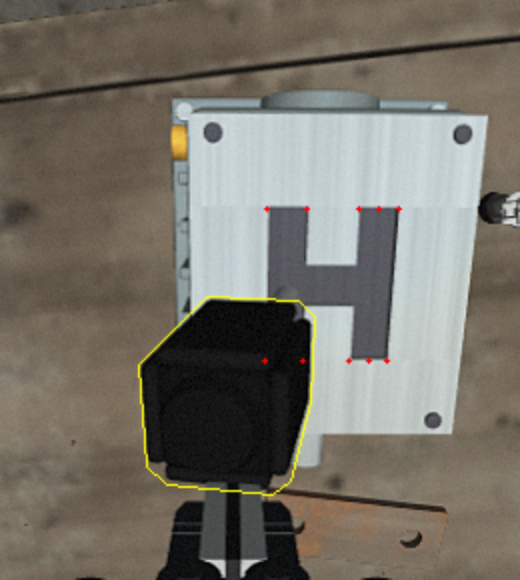

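Contact made at about 3 N, and the wrist overlay matches the H. I'll push on to neutral.

Request:
{"fn": "send_rows", "kwargs": {
  "moves": [
    {"dx": 0, "dy": 0, "dz": -0.004, "yaw": 0},
    {"dx": 0, "dy": 0, "dz": -0.008, "yaw": 0},
    {"dx": 0, "dy": 0, "dz": -0.012, "yaw": 0},
    {"dx": 0, "dy": 0, "dz": -0.013, "yaw": 0},
    {"dx": 0, "dy": 0, "dz": -0.013, "yaw": 0}
  ]
}}

```text
clock: 5.22
tcp_pos: [0.4244, 0.3065, 0.1726]
ee_rot: [0.708, -0.04, -0.704, -0.039]
wrist_force: [-3.0, 0.5, 2.7]
opening: -0.001
```

Run:
```python
from h import *
st()
c=cam('wrist');print(wfit(c,'wf3.png',G=(.4495,.2677,-.113),box=(180,0,420,241)))
i=cv2.imread('pics/wf3.png');cv2.imwrite('pics/wf3c.png',cv2.resize(i[0:290,200:460],None,fx=2,fy=2))
```

```text
t 5.22 tcp [0.4244 0.3065 0.1726] loc [-28.4  36.5] F [-3.   0.5  2.7] op -0.0
tool xyz cols
 [[ 0.005 -0.112 -0.994]
 [-0.002 -0.994  0.112]
 [-1.     0.001 -0.005]]
(array([-0.21673969,  0.00663305]), np.float64(0.18493073477499927), array([ 270,  155,   86,   80, 5943], dtype=int32))
```

View pics/wf3c.png

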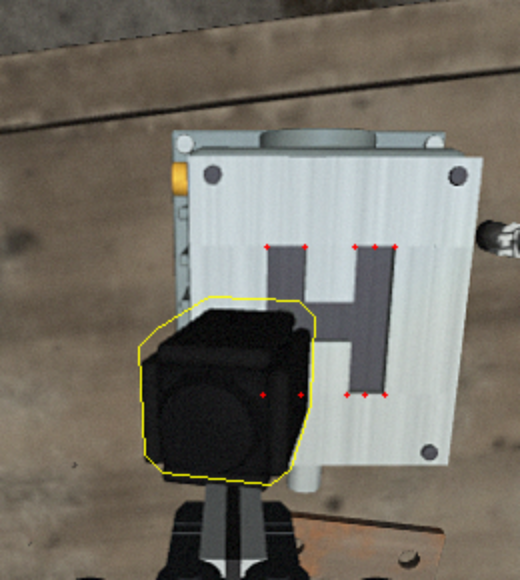

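```bash
sed -i 's/m\[235:\]=0/m[244:]=0/' h.py
python3 - <<'E'
from h import *
c=cam('wrist')
for th in (45,60,75):print(wfit(c,'wf3.png',thr=th,G=(.4495,.2677,-.113),box=(180,0,420,246)))
t=cam('top');s=cam('scene','s3.png');t=cam('top','t3.png')
i=cv2.imread('pics/s3.png');j=cv2.imread('pics/t3.png');cv2.imwrite('pics/c3.png',np.hstack([cv2.resize(i[120:240,230:370],(400,343)),cv2.resize(j[140:250,250:380],(400,343))]))
E
```

```text
(array([-0.21845573, -0.00675888]), np.float64(0.11035471753973687), array([ 270,  155,   85,   89, 6337], dtype=int32))
(array([-0.21915771, -0.00687012]), np.float64(0.10257201740605659), array([ 270,  155,   86,   89, 6390], dtype=int32))
(array([-0.21915771, -0.00687012]), np.float64(0.09350666703106827), array([ 270,  154,   86,   90, 6443], dtype=int32))
```

View pics/c3.png

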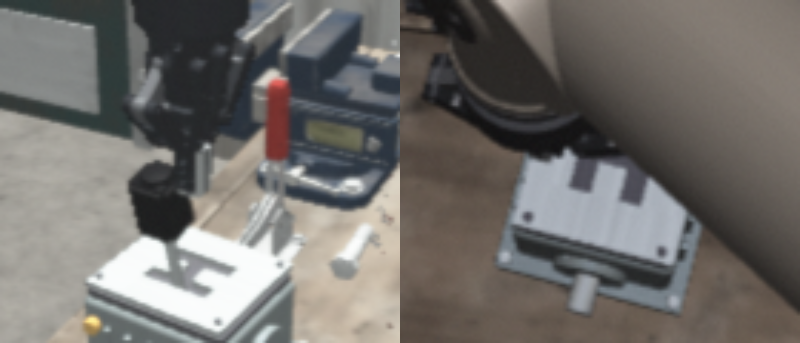

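Neutral reached: f≈-0.007 from the wrist fit, and the tool position agrees. Next I'll back off and go round to the left side.

Request:
{"fn": "send_rows", "kwargs": {
  "moves": [
    {"dx": 0, "dy": 0, "dz": 0.02, "yaw": 0},
    {"dx": -0.003, "dy": 0, "dz": 0.04, "yaw": 0},
    {"dx": -0.008, "dy": -0.03, "dz": 0.042, "yaw": 0},
    {"dx": -0.008, "dy": -0.06, "dz": 0.042, "yaw": 0},
    {"dx": -0.008, "dy": -0.06, "dz": 0.042, "yaw": 0}
  ]
}}

```text
clock: 6.1
tcp_pos: [0.3883, 0.373, 0.1806]
ee_rot: [0.708, -0.038, -0.704, -0.039]
wrist_force: [0.3, -0.2, -0.4]
opening: -0.001
```

Run:
```python
from h import *
st();print(rel(wld(0,.096,.18)))
c=cam('wrist');print(wfit(c,'wf4.png',G=(.4495,.2677,-.113),box=(180,0,480,246)))
i=cv2.imread('pics/wf4.png');cv2.imwrite('pics/wf4c.png',cv2.resize(i[0:290,200:500],None,fx=2,fy=2))
```

```text
t 6.1 tcp [0.3883 0.373  0.1806] loc [-71.7  98.6] F [ 0.3 -0.2 -0.4] op -0.0
tool xyz cols
 [[ 0.006 -0.108 -0.994]
 [ 0.    -0.994  0.108]
 [-1.    -0.001 -0.006]]
[ 0.00095157  0.00289774 -0.07172326]
(array([-0.23232746, -0.01308352]), np.float64(0.2380534211489206), array([ 400,   69,   80,   85, 5311], dtype=int32))
```

View pics/wf4c.png

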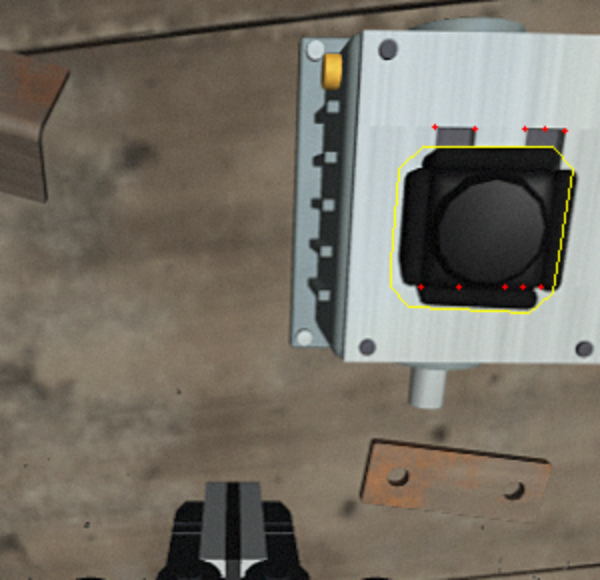

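Request:
{"fn": "send_rows", "kwargs": {
  "moves": [
    {"dx": 0, "dy": 0, "dz": -0.03, "yaw": -0.004},
    {"dx": 0, "dy": 0, "dz": -0.06, "yaw": -0.004},
    {"dx": 0, "dy": 0.002, "dz": -0.071, "yaw": -0.004},
    {"dx": 0, "dy": 0.002, "dz": -0.071, "yaw": -0.004},
    {"dx": 0, "dy": 0.006, "dz": -0.071, "yaw": -0.004}
  ]
}}

```text
clock: 6.78
tcp_pos: [0.4568, 0.3581, 0.1809]
ee_rot: [0.708, -0.038, -0.704, -0.037]
wrist_force: [-0.0, -0.0, 0.6]
opening: -0.001
```

Run:
```python
from h import *
st()
c=cam('wrist','w5.png')
```

```text
t 6.78 tcp [0.4568 0.3581 0.1809] loc [-2.  91.5] F [-0.  -0.   0.6] op -0.0
tool xyz cols
 [[ 0.005 -0.105 -0.995]
 [-0.002 -0.995  0.105]
 [-1.     0.001 -0.005]]
```

View pics/w5.png

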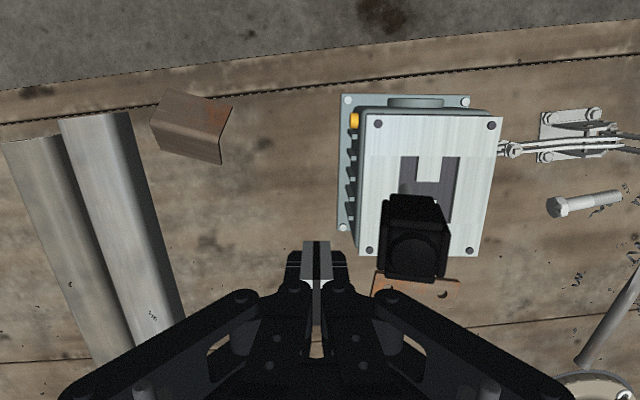

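Request:
{"fn": "send_rows", "kwargs": {
  "moves": [
    {"dx": 0, "dy": 0.01, "dz": 0, "yaw": 0.008},
    {"dx": 0, "dy": 0.018, "dz": 0, "yaw": 0.01},
    {"dx": 0, "dy": 0.025, "dz": 0, "yaw": 0.01},
    {"dx": 0, "dy": 0.032, "dz": 0, "yaw": 0.01},
    {"dx": 0, "dy": 0.038, "dz": 0, "yaw": 0.01}
  ]
}}

```text
clock: 7.45
tcp_pos: [0.4531, 0.3189, 0.181]
ee_rot: [0.708, -0.041, -0.704, -0.039]
wrist_force: [-0.3, 0.6, 0.2]
opening: 0.004
```

Run:
```python
from h import *
st()
c=cam('wrist','w6.png')
```

```text
t 7.45 tcp [0.4531 0.3189 0.181 ] loc [-1.2 52.1] F [-0.3  0.6  0.2] op 0.0
tool xyz cols
 [[ 0.005 -0.113 -0.994]
 [-0.003 -0.994  0.113]
 [-1.     0.002 -0.005]]
```

View pics/w6.png

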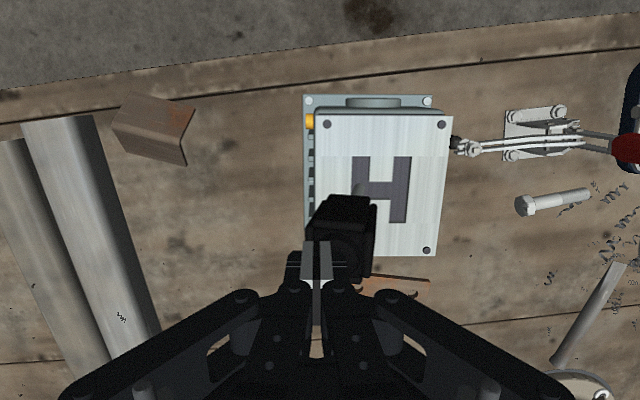

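Run:
```python
from h import *
o=st();c=cam('wrist');print(c['position'],loc(c['position']),R.from_quat(c['orientation']).as_matrix().round(2))
t=o['tcp_pos'];Rm=R.from_quat(o['ee_rot']).as_matrix()
im=cv2.resize(c['img'],None,fx=3,fy=3)
g=(.4495,.2677,-.113)
def dl(P,col):
    q=(proj(c,P)*3+1).astype(int)
    for i in range(8):
        for j in range(i):
            if bin(i^j).count('1')==1: cv2.line(im,tuple(map(int,q[i])),tuple(map(int,q[j])),col,1)
dl(kc(g,-.22,0),(0,255,255));dl(kc(g,-.14,0),(0,255,0))
b=np.array([[i,j,k] for i in(-.04,0) for j in(-.0075,.0075) for k in(-.011,.011)]);dl(t+b@Rm.T,(0,0,255))
cv2.imwrite('pics/w7.png',im[450:950,780:1260])
```

```text
t 7.5 tcp [0.4533 0.318  0.181 ] loc [-1.  51.2] F [ 0.6 -0.6  0.1] op -0.0
tool xyz cols
 [[ 0.005 -0.114 -0.993]
 [-0.004 -0.993  0.114]
 [-1.     0.003 -0.005]]
[0.53161323 0.31017125 0.34870845] [0.07771519 0.05226774] [[-0.11 -0.95 -0.3 ]
 [-0.99  0.11  0.03]
 [ 0.    0.31 -0.95]]
```

View pics/w7.png

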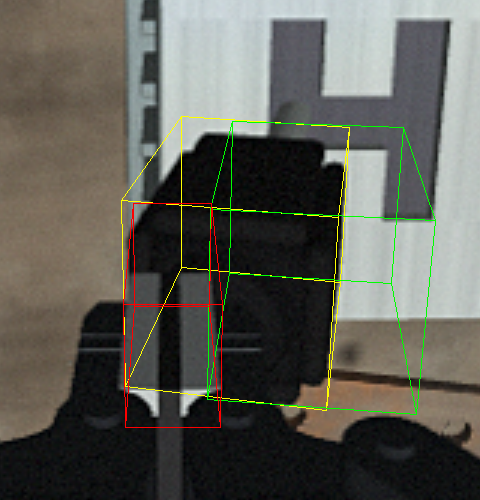

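Run:
```python
from h import *
o=st();c=cam('scene')
t=o['tcp_pos'];Rm=R.from_quat(o['ee_rot']).as_matrix()
S=6
im=cv2.resize(c['img'],None,fx=S,fy=S,interpolation=cv2.INTER_CUBIC)
g=(.448,.2665,-.113)
def dl(P,col):
    q=(proj(c,P)*S+S/2).astype(int)
    for i in range(8):
        for j in range(i):
            if bin(i^j).count('1')==1: cv2.line(im,tuple(map(int,q[i])),tuple(map(int,q[j])),col,1)
raw=im.copy()
dl(kc(g,-.22,0),(0,255,255))
b=np.array([[i,j,k] for i in(-.04,0) for j in(-.0075,.0075) for k in(-.011,.011)]);dl(t+b@Rm.T,(0,0,255))
u,v=(proj(c,[t])[0]*S).astype(int)
cv2.imwrite('pics/s7.png',np.hstack([raw[v-300:v+250,u-200:u+200],im[v-300:v+250,u-200:u+200]]))
```

```text
t 7.55 tcp [0.4534 0.3185 0.181 ] loc [-1.  51.7] F [-0.1  0.1  0.2] op -0.0
tool xyz cols
 [[ 0.005 -0.114 -0.993]
 [-0.003 -0.993  0.114]
 [-1.     0.003 -0.006]]
```

View pics/s7.png

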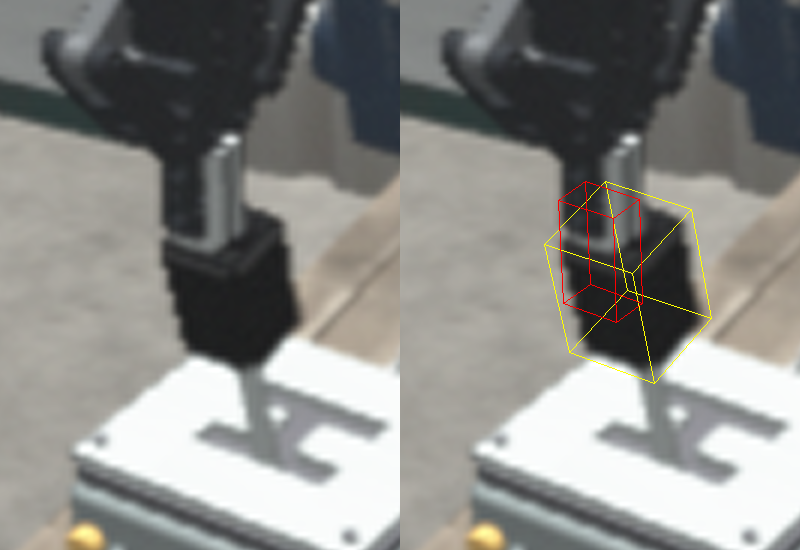

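The wrist and scene views agree that the real fingertips are about 25 mm above the nominal TCP. They are now just over the knob top at about 0 N, and the knob has not moved. I'll retreat left, go lower and push from there.

Request:
{"fn": "send_rows", "kwargs": {
  "moves": [
    {"dx": -0.004, "dy": 0, "dz": 0, "yaw": 0},
    {"dx": -0.006, "dy": -0.02, "dz": 0, "yaw": 0},
    {"dx": -0.006, "dy": -0.048, "dz": 0, "yaw": 0},
    {"dx": -0.003, "dy": -0.05, "dz": 0, "yaw": 0},
    {"dx": -0.001, "dy": -0.05, "dz": 0, "yaw": 0}
  ]
}}

```text
clock: 8.22
tcp_pos: [0.4588, 0.3683, 0.1815]
ee_rot: [0.708, -0.041, -0.704, -0.039]
wrist_force: [0.5, 0.1, -0.8]
opening: -0.003
```

Request:
{"fn": "send_rows", "kwargs": {
  "moves": [
    {"dx": 0.01, "dy": 0, "dz": 0, "yaw": 0},
    {"dx": 0.02, "dy": 0, "dz": 0, "yaw": 0},
    {"dx": 0.028, "dy": 0, "dz": 0, "yaw": 0},
    {"dx": 0.028, "dy": 0, "dz": 0, "yaw": 0}
  ]
}}

```text
clock: 8.72
tcp_pos: [0.4586, 0.3673, 0.1524]
ee_rot: [0.707, -0.042, -0.705, -0.038]
wrist_force: [-0.2, 0.0, -0.3]
opening: 0.002
```

Run:
```python
from h import *
o=st();c=cam('scene');w=cam('wrist')
t=o['tcp_pos']
a=[]
for k,S,p in((c,5,[t]),(w,2.5,[t])):
    im=cv2.resize(k['img'],None,fx=S,fy=S,interpolation=cv2.INTER_CUBIC);u,v=(proj(k,p)[0]*S).astype(int);a.append(im[v-300:v+200,u-170:u+230])
cv2.imwrite('pics/s8.png',np.hstack(a))
```

```text
t 8.72 tcp [0.4586 0.3673 0.1524] loc [ -1.3 100.8] F [-0.2  0.  -0.3] op 0.0
tool xyz cols
 [[ 0.003 -0.114 -0.994]
 [-0.005 -0.994  0.114]
 [-1.     0.005 -0.004]]
```

View pics/s8.png

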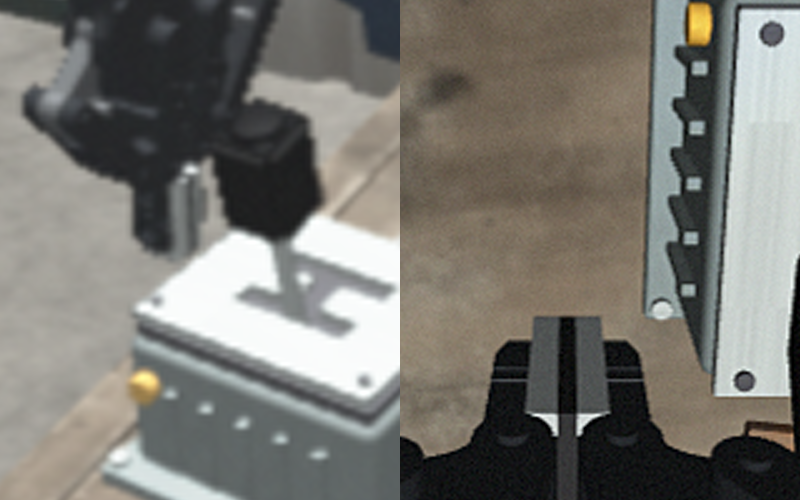

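Request:
{"fn": "send_rows", "kwargs": {
  "moves": [
    {"dx": -0.005, "dy": 0.006, "dz": 0, "yaw": 0},
    {"dx": -0.005, "dy": 0.012, "dz": 0, "yaw": 0},
    {"dx": -0.005, "dy": 0.018, "dz": 0, "yaw": 0},
    {"dx": -0.005, "dy": 0.024, "dz": 0, "yaw": 0},
    {"dx": -0.005, "dy": 0.028, "dz": 0, "yaw": 0}
  ]
}}

```text
clock: 9.45
tcp_pos: [0.4559, 0.3397, 0.1586]
ee_rot: [0.708, -0.042, -0.704, -0.039]
wrist_force: [0.2, 0.6, 0.1]
opening: -0.0
```

```bash
cat > v.py <<'E'
import sys
from h import *
o=st();c=cam('scene');w=cam('wrist')
a=[]
for k,S,p in((c,5,[o['tcp_pos']]),(w,2.2,[o['tcp_pos']])):
    im=cv2.resize(k['img'],None,fx=S,fy=S,interpolation=cv2.INTER_CUBIC);u,v=(proj(k,p)[0]*S).astype(int);v=max(v,300);a.append(im[v-300:v+200,u-170:u+230])
cv2.imwrite('pics/'+sys.argv[1],np.hstack(a))
E
python3 v.py v1.png
```

```text
t 9.45 tcp [0.4559 0.3397 0.1586] loc [-0.9 73.1] F [0.2 0.6 0.1] op -0.0
tool xyz cols
 [[ 0.005 -0.114 -0.993]
 [-0.004 -0.993  0.114]
 [-1.     0.004 -0.005]]
```

View pics/v1.png

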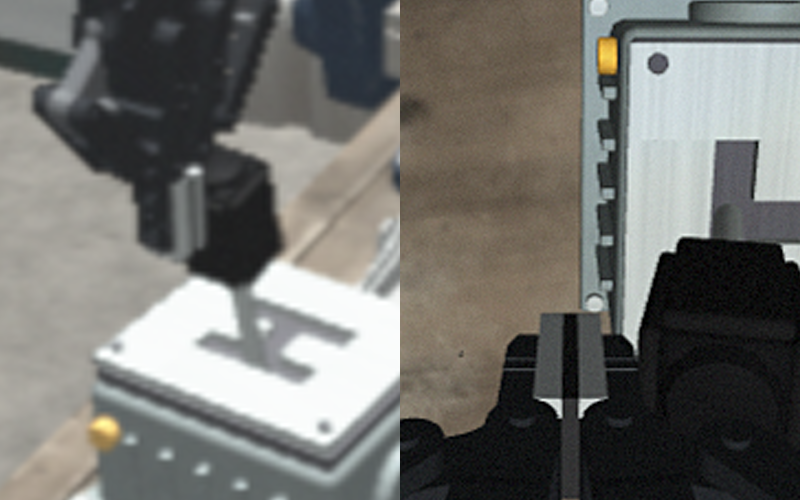

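Request:
{"fn": "send_rows", "kwargs": {
  "moves": [
    {"dx": 0, "dy": 0.006, "dz": 0, "yaw": 0},
    {"dx": 0, "dy": 0.012, "dz": 0, "yaw": 0},
    {"dx": 0, "dy": 0.018, "dz": 0, "yaw": 0},
    {"dx": 0, "dy": 0.024, "dz": 0, "yaw": 0},
    {"dx": 0, "dy": 0.03, "dz": 0, "yaw": 0}
  ]
}}

```text
clock: 10.18
tcp_pos: [0.4524, 0.3093, 0.1586]
ee_rot: [0.708, -0.042, -0.704, -0.039]
wrist_force: [0.5, 4.0, 2.7]
opening: -0.0
```

```bash
python3 v.py v2.png
```

```text
t 10.18 tcp [0.4524 0.3093 0.1586] loc [-0.9 42.5] F [0.5 4.  2.7] op -0.0
tool xyz cols
 [[ 0.005 -0.114 -0.993]
 [-0.005 -0.993  0.114]
 [-1.     0.004 -0.005]]
```

View pics/v2.png

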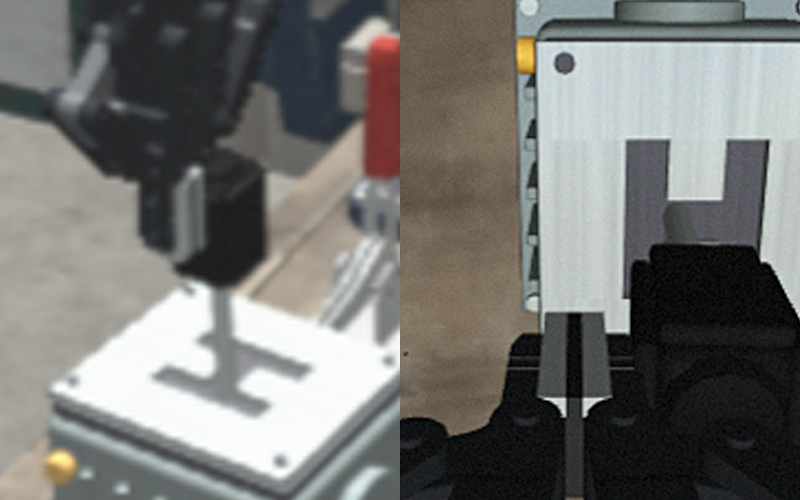

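Request:
{"fn": "send_rows", "kwargs": {
  "moves": [
    {"dx": 0.0, "dy": 0.007, "dz": 0, "yaw": 0},
    {"dx": 0.0, "dy": 0.014, "dz": 0, "yaw": 0},
    {"dx": 0.001, "dy": 0.02, "dz": 0, "yaw": 0},
    {"dx": 0.002, "dy": 0.026, "dz": 0, "yaw": 0},
    {"dx": 0.002, "dy": 0.032, "dz": 0, "yaw": 0}
  ]
}}

```text
clock: 10.9
tcp_pos: [0.4487, 0.2758, 0.1562]
ee_rot: [0.707, -0.043, -0.704, -0.039]
wrist_force: [0.7, 3.1, 1.8]
opening: -0.001
```

```bash
python3 v.py v3.png
```

```text
t 10.9 tcp [0.4487 0.2758 0.1562] loc [-0.8  8.7] F [0.7 3.1 1.8] op -0.0
tool xyz cols
 [[ 0.004 -0.116 -0.993]
 [-0.007 -0.993  0.116]
 [-1.     0.006 -0.004]]
```

View pics/v3.png

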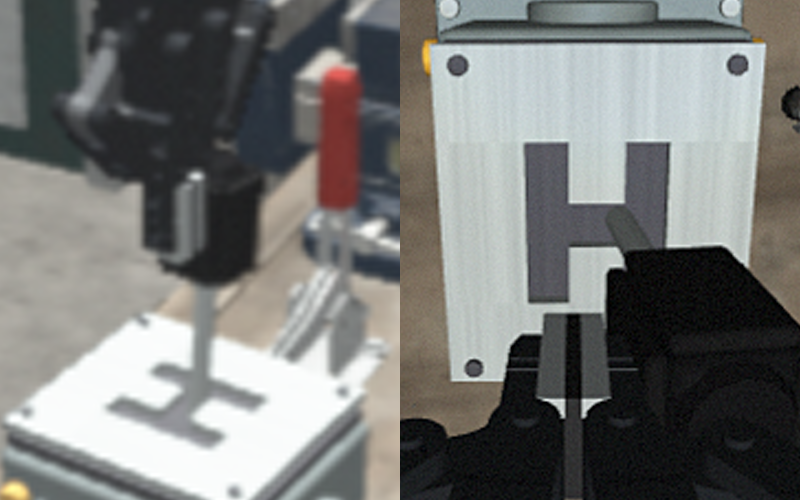

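Request:
{"fn": "send_rows", "kwargs": {
  "moves": [
    {"dx": 0.0, "dy": 0.004, "dz": 0, "yaw": 0},
    {"dx": 0.0, "dy": 0.007, "dz": 0, "yaw": 0},
    {"dx": 0, "dy": 0.009, "dz": 0, "yaw": 0}
  ]
}}

```text
clock: 11.38
tcp_pos: [0.4474, 0.2655, 0.1558]
ee_rot: [0.707, -0.044, -0.705, -0.039]
wrist_force: [-0.2, 2.6, -0.3]
opening: 0.0
```

```bash
python3 v.py v4.png
```

```text
t 11.38 tcp [0.4474 0.2655 0.1558] loc [-0.9 -1.6] F [-0.2  2.6 -0.3] op 0.0
tool xyz cols
 [[ 0.003 -0.117 -0.993]
 [-0.008 -0.993  0.117]
 [-1.     0.008 -0.004]]
```

View pics/v4.png

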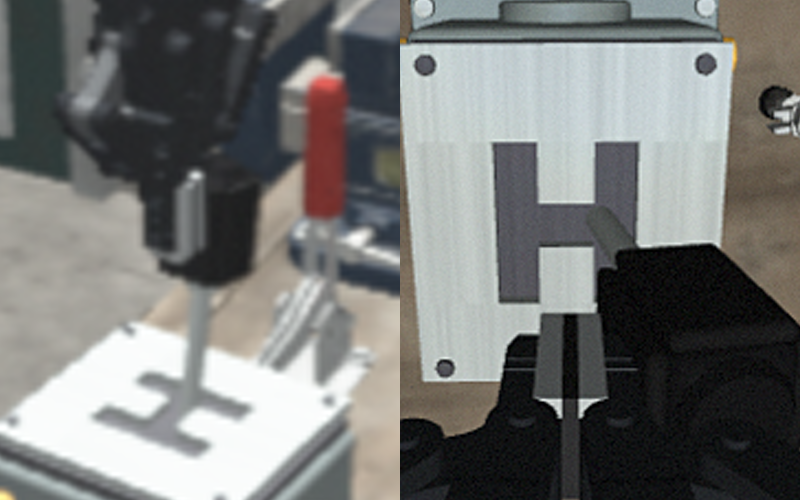

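Request:
{"fn": "send_rows", "kwargs": {
  "moves": [
    {"dx": 0.0, "dy": 0.003, "dz": 0, "yaw": 0.005},
    {"dx": 0.0, "dy": 0.005, "dz": 0, "yaw": 0.008},
    {"dx": 0, "dy": 0.006, "dz": 0, "yaw": 0.01}
  ]
}}

```text
clock: 11.85
tcp_pos: [0.4467, 0.2591, 0.1556]
ee_rot: [0.707, -0.048, -0.705, -0.041]
wrist_force: [-0.4, 3.1, -0.6]
opening: -0.004
```

```bash
python3 v.py v5.png
```

```text
t 11.85 tcp [0.4467 0.2591 0.1556] loc [-0.9 -8. ] F [-0.4  3.1 -0.6] op -0.0
tool xyz cols
 [[ 0.002 -0.125 -0.992]
 [-0.009 -0.992  0.125]
 [-1.     0.009 -0.003]]
```

View pics/v5.png

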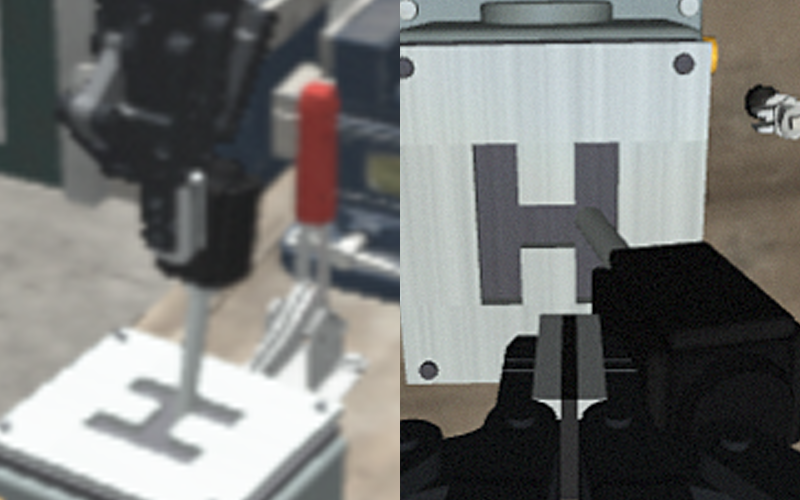

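Request:
{"fn": "send_rows", "kwargs": {
  "moves": [
    {"dx": 0.0, "dy": 0.002, "dz": 0, "yaw": 0},
    {"dx": 0.0, "dy": 0.004, "dz": 0, "yaw": 0}
  ]
}}

```text
clock: 12.2
tcp_pos: [0.4462, 0.2552, 0.1558]
ee_rot: [0.707, -0.047, -0.705, -0.041]
wrist_force: [0.8, 1.7, -1.2]
opening: -0.002
```

```bash
python3 v.py v6.png
python3 - <<'E'
from h import *
g=(.4495,.2677,-.113)
w=viewer.camera('wrist')
# stick model overlay for several a: point at plate height & predicted stick edges
S=4;im=cv2.resize(w['img'],None,fx=S,fy=S,interpolation=cv2.INTER_CUBIC)
for a,col in((.18,(0,255,0)),(.2,(0,255,255)),(.22,(0,0,255))):
    c,Rm=knobT(g,a,0);pv=np.array([g[0],g[1],.02])
    for s in(-.005,.005):
        P=[pv+Rm@[0,s,h] for h in(.07,.14)];q=(proj(w,P)*S+2).astype(int);cv2.line(im,tuple(map(int,q[0])),tuple(map(int,q[1])),col,1)
q=(proj(w,[[*wld(0,-.017,0)[:2],.098]])[0]*S).astype(int)
cv2.imwrite('pics/st.png',im[q[1]-200:q[1]+250,q[0]-250:q[0]+300])
E
```

```text
t 12.2 tcp [0.4462 0.2552 0.1558] loc [ -1. -12.] F [ 0.8  1.7 -1.2] op -0.0
tool xyz cols
 [[ 0.002 -0.125 -0.992]
 [-0.009 -0.992  0.125]
 [-1.     0.009 -0.004]]
```

View pics/st.png

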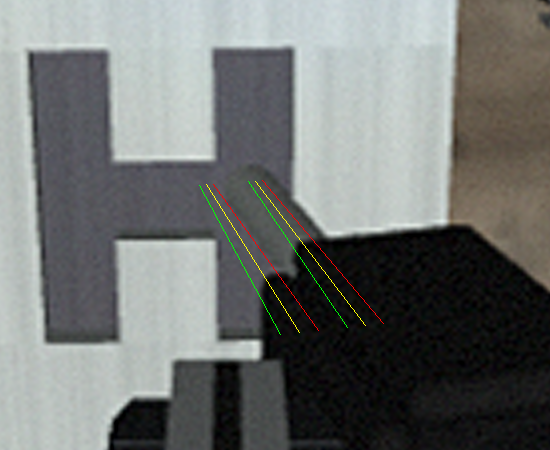

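The stick now sits centred in the right lane at neutral. Next I'll retreat left, go back and round behind the knob.

Request:
{"fn": "send_rows", "kwargs": {
  "moves": [
    {"dx": 0, "dy": -0.015, "dz": 0, "yaw": -0.015},
    {"dx": 0, "dy": -0.03, "dz": 0.0, "yaw": -0.015},
    {"dx": 0, "dy": -0.032, "dz": 0.03, "yaw": -0.015},
    {"dx": 0, "dy": -0.032, "dz": 0.06, "yaw": -0.015},
    {"dx": 0, "dy": -0.032, "dz": 0.075, "yaw": -0.015}
  ]
}}

```text
clock: 12.98
tcp_pos: [0.374, 0.2975, 0.1554]
ee_rot: [0.707, -0.042, -0.705, -0.036]
wrist_force: [-0.5, 0.4, -0.7]
opening: -0.004
```

Run:
```python
from h import *
st();print(rel(wld(-.07,-.036,.156)))
c=cam('wrist','w9.png');print(wfit(c,'wf9.png',G=(.4495,.2677,-.113),box=(280,0,480,246)))
```

```text
t 12.97 tcp [0.374  0.2975 0.1554] loc [-77.4  21.9] F [-0.5  0.4 -0.7] op -0.0
tool xyz cols
 [[ 0.002 -0.111 -0.994]
 [-0.009 -0.994  0.111]
 [-1.     0.009 -0.003]]
[-9.88514381e-05  5.79055373e-02 -7.29309282e-03]
(array([ 0.12055191, -0.02339081]), np.float64(0.741307283113675), array([ 395,   56,   85,   97, 6980], dtype=int32))
```

View pics/wf9.png

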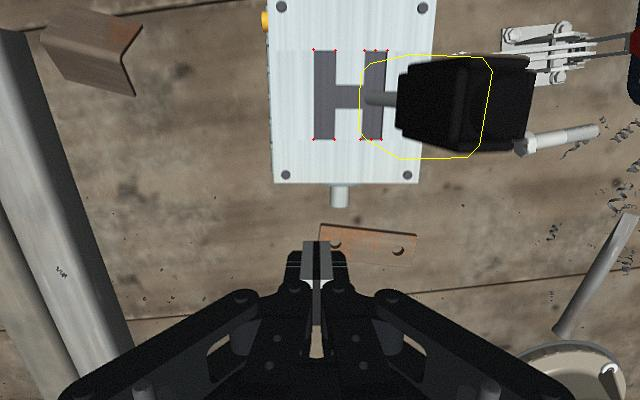

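Run:
```python
from h import *
c=cam('wrist');print(wfit(c,'wf9.png',G=(.4495,.2677,-.113),box=(392,0,540,246)))
```

```text
(array([ 0.2464901 , -0.01261605]), np.float64(0.08837142772587822), array([  395,    33,   143,   115, 11899], dtype=int32))
```

Request:
{"fn": "send_rows", "kwargs": {
  "moves": [
    {"dx": 0, "dy": 0.03, "dz": 0, "yaw": 0},
    {"dx": 0, "dy": 0.058, "dz": 0, "yaw": 0},
    {"dx": 0, "dy": 0.058, "dz": -0.008, "yaw": 0},
    {"dx": 0, "dy": 0.058, "dz": -0.016, "yaw": 0}
  ]
}}

```text
clock: 13.58
tcp_pos: [0.3857, 0.238, 0.1564]
ee_rot: [0.708, -0.043, -0.704, -0.037]
wrist_force: [-0.4, -0.5, 0.4]
opening: 0.001
```

```bash
python3 v.py v7.png
```

```text
t 13.57 tcp [0.3857 0.238  0.1564] loc [-59.1 -35.9] F [-0.4 -0.5  0.4] op 0.0
tool xyz cols
 [[ 0.004 -0.112 -0.994]
 [-0.008 -0.994  0.112]
 [-1.     0.008 -0.005]]
```

View pics/v7.png

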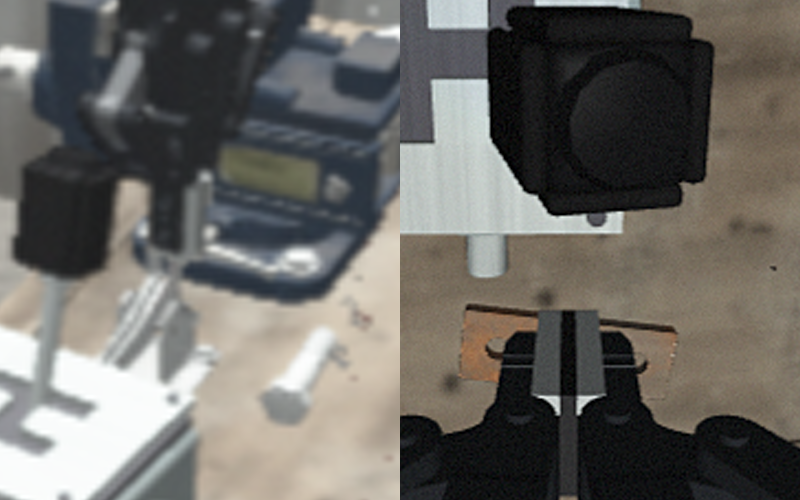

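Request:
{"fn": "send_rows", "kwargs": {
  "moves": [
    {"dx": 0, "dy": 0.004, "dz": -0.01, "yaw": 0},
    {"dx": 0, "dy": 0.004, "dz": -0.02, "yaw": 0},
    {"dx": 0, "dy": 0.004, "dz": -0.027, "yaw": 0},
    {"dx": 0, "dy": 0.004, "dz": -0.034, "yaw": 0},
    {"dx": 0, "dy": 0.004, "dz": -0.041, "yaw": 0}
  ]
}}

```text
clock: 14.3
tcp_pos: [0.4251, 0.2301, 0.1564]
ee_rot: [0.707, -0.042, -0.705, -0.036]
wrist_force: [-3.2, 0.1, 1.9]
opening: 0.002
```

```bash
python3 v.py v8.png
```

```text
t 14.3 tcp [0.4251 0.2301 0.1564] loc [-19.1 -39.3] F [-3.2  0.1  1.9] op 0.0
tool xyz cols
 [[ 0.001 -0.11  -0.994]
 [-0.008 -0.994  0.11 ]
 [-1.     0.008 -0.002]]
```

View pics/v8.png

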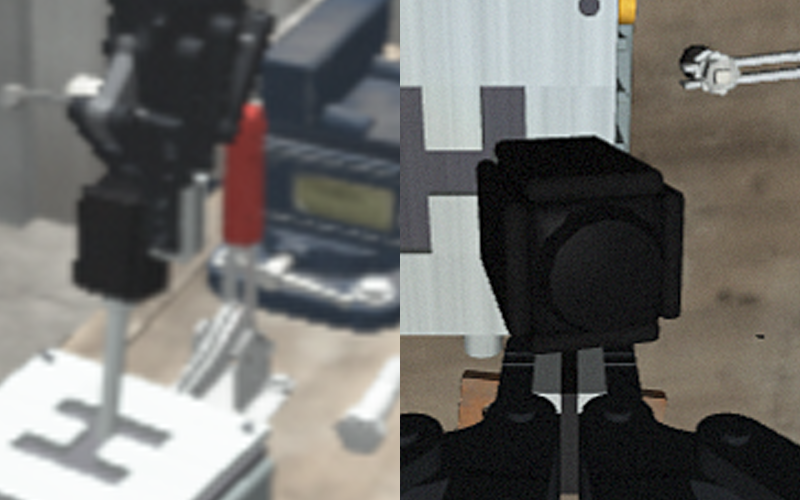

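Request:
{"fn": "send_rows", "kwargs": {
  "moves": [
    {"dx": 0, "dy": 0, "dz": -0.006, "yaw": 0},
    {"dx": 0.001, "dy": 0, "dz": -0.012, "yaw": 0},
    {"dx": 0.002, "dy": 0, "dz": -0.018, "yaw": 0},
    {"dx": 0.003, "dy": 0, "dz": -0.023, "yaw": 0},
    {"dx": 0.004, "dy": 0, "dz": -0.028, "yaw": 0}
  ]
}}

```text
clock: 15.02
tcp_pos: [0.4547, 0.2269, 0.1525]
ee_rot: [0.707, -0.042, -0.705, -0.037]
wrist_force: [-2.2, 0.9, 4.3]
opening: 0.001
```

```bash
python3 v.py v9.png
```

```text
t 15.03 tcp [0.4547 0.2269 0.1525] loc [ 10.6 -39.1] F [-2.2  0.9  4.3] op 0.0
tool xyz cols
 [[ 0.003 -0.112 -0.994]
 [-0.007 -0.994  0.112]
 [-1.     0.007 -0.004]]
```

View pics/v9.png

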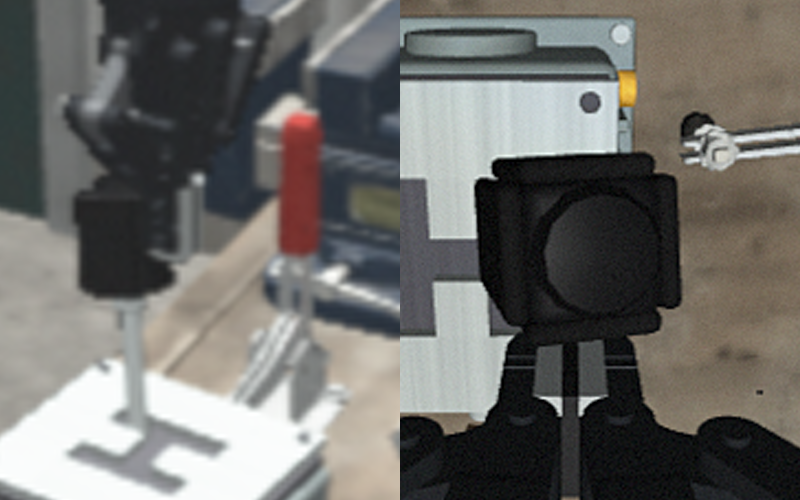

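Request:
{"fn": "send_rows", "kwargs": {
  "moves": [
    {"dx": 0.0, "dy": 0, "dz": -0.003, "yaw": 0},
    {"dx": 0.0, "dy": 0, "dz": -0.006, "yaw": 0},
    {"dx": 0.001, "dy": 0, "dz": -0.008, "yaw": 0}
  ]
}}

```text
clock: 15.5
tcp_pos: [0.4629, 0.2259, 0.1511]
ee_rot: [0.707, -0.042, -0.705, -0.037]
wrist_force: [-1.7, 0.8, 0.6]
opening: 0.002
```

Request:
{"fn": "send_rows", "kwargs": {
  "moves": [
    {"dx": 0.0, "dy": 0, "dz": -0.002, "yaw": 0},
    {"dx": 0.0, "dy": 0, "dz": -0.003, "yaw": 0}
  ]
}}

```text
clock: 15.75
tcp_pos: [0.4654, 0.2257, 0.1509]
ee_rot: [0.707, -0.042, -0.705, -0.037]
wrist_force: [-3.8, 1.7, -0.6]
opening: -0.002
```

```bash
python3 v.py v10.png
```

```text
t 15.75 tcp [0.4654 0.2257 0.1509] loc [ 21.4 -39.1] F [-3.8  1.7 -0.6] op -0.0
tool xyz cols
 [[ 0.002 -0.112 -0.994]
 [-0.007 -0.994  0.112]
 [-1.     0.007 -0.002]]
```

View pics/v10.png

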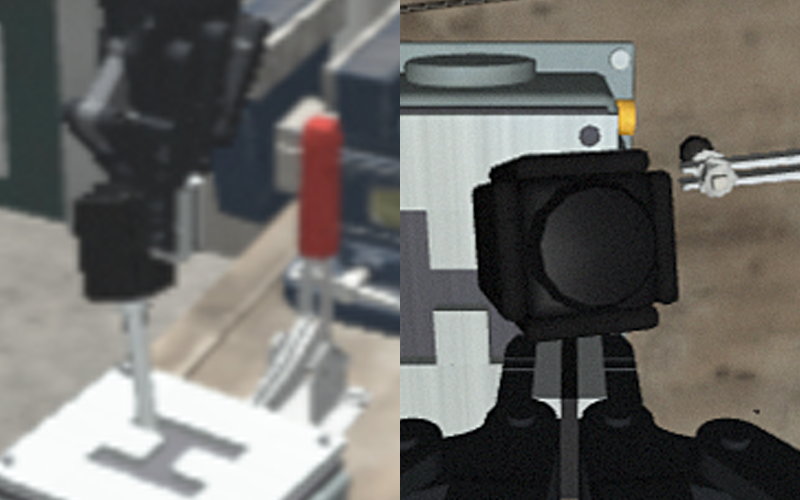

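Request:
{"fn": "send_rows", "kwargs": {
  "moves": [
    {"dx": 0.0, "dy": 0, "dz": -0.002, "yaw": 0},
    {"dx": 0.0, "dy": 0, "dz": -0.002, "yaw": 0}
  ]
}}

```text
clock: 16.1
tcp_pos: [0.4661, 0.2257, 0.1507]
ee_rot: [-0.706, 0.042, 0.706, 0.037]
wrist_force: [-4.9, 1.9, 1.5]
opening: -0.002
```

Run:
```python
from h import *
st()
c=cam('wrist')
print(wfit(c,'wf10.png',G=(.4495,.2677,-.113),box=(0,0,640,241)))
```

```text
t 16.1 tcp [0.4661 0.2257 0.1507] loc [ 22.1 -39.1] F [-4.9  1.9  1.5] op -0.0
tool xyz cols
 [[-0.001 -0.111 -0.994]
 [-0.007 -0.994  0.111]
 [-1.     0.007 -0.   ]]
(array([0.23969844, 0.30255987]), np.float64(0.21159169550173007), array([ 273,  161,   93,   80, 6140], dtype=int32))
```

View pics/wf10.png

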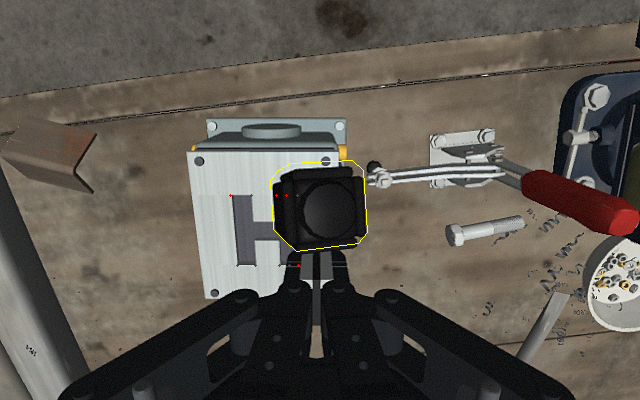

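Request:
{"fn": "send_rows", "kwargs": {
  "moves": [
    {"dx": 0.0, "dy": 0, "dz": -0.002, "yaw": 0},
    {"dx": 0.0, "dy": 0, "dz": -0.003, "yaw": 0}
  ]
}}

```text
clock: 16.4
tcp_pos: [0.4666, 0.2256, 0.1506]
ee_rot: [-0.704, 0.042, 0.708, 0.036]
wrist_force: [-8.1, 0.7, 2.7]
opening: -0.004
```

Run:
```python
from h import *
st()
c=cam('scene','s11.png')
i=cv2.imread('pics/s11.png');cv2.imwrite('pics/s11c.png',cv2.resize(i[120:260,230:390],None,fx=4,fy=4,interpolation=2))
```

```text
t 16.4 tcp [0.4666 0.2256 0.1506] loc [ 22.6 -39.1] F [-8.1  0.7  2.7] op -0.0
tool xyz cols
 [[-0.005 -0.11  -0.994]
 [-0.008 -0.994  0.11 ]
 [-1.     0.009  0.004]]
```

View pics/s11c.png

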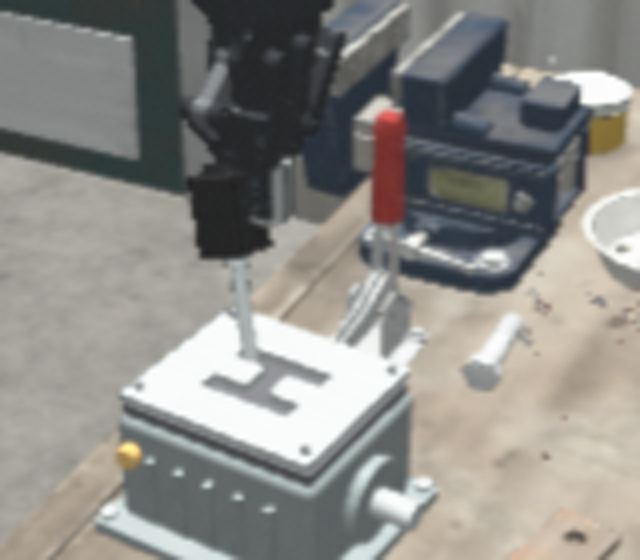

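The force rose from 4 to 8 N with almost no travel, so the lever is against the slot end. I'll back straight off.

Request:
{"fn": "send_rows", "kwargs": {
  "moves": [
    {"dx": 0, "dy": 0, "dz": 0.015, "yaw": 0},
    {"dx": 0, "dy": 0, "dz": 0.04, "yaw": 0},
    {"dx": 0, "dy": 0, "dz": 0.075, "yaw": 0},
    {"dx": -0.04, "dy": 0, "dz": 0.085, "yaw": 0},
    {"dx": -0.09, "dy": 0, "dz": 0.085, "yaw": 0}
  ]
}}

```text
clock: 17.08
tcp_pos: [0.3815, 0.2345, 0.2413]
ee_rot: [-0.705, 0.043, 0.707, 0.035]
wrist_force: [2.1, 0.0, 0.5]
opening: 0.0
```

Run:
```python
from h import *
st()
w=cam('wrist');print(wfit(w,'wf12.png',G=(.4495,.2677,-.113),box=(240,0,500,240)));s=cam('scene')
i=cv2.imread('pics/wf12.png');cv2.imwrite('pics/c12.png',np.hstack([cv2.resize(i[0:210,220:450],(438,400)),cv2.resize(s['img'][140:260,250:358],(360,400))]))
```

```text
t 17.07 tcp [0.3815 0.2345 0.2413] loc [-62.9 -39.8] F [2.1 0.  0.5] op 0.0
tool xyz cols
 [[-0.004 -0.109 -0.994]
 [-0.011 -0.994  0.109]
 [-1.     0.012  0.003]]
(array([0.24434814, 0.30212769]), np.float64(0.12975102525956186), array([ 240,    0,  231,   81, 4906], dtype=int32))
```

View pics/c12.png

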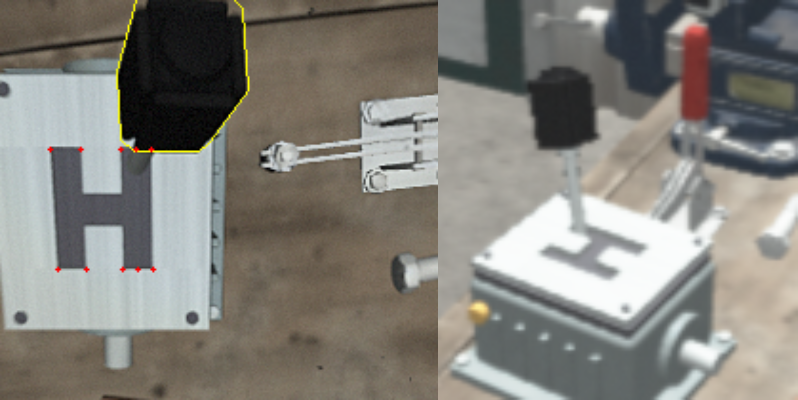

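Request:
{"fn": "send_rows", "kwargs": {
  "moves": [
    {"dx": -0.05, "dy": 0, "dz": 0, "yaw": 0},
    {"dx": -0.1, "dy": 0, "dz": 0, "yaw": 0},
    {"dx": -0.11, "dy": 0, "dz": 0, "yaw": 0},
    {"dx": -0.11, "dy": 0, "dz": 0, "yaw": 0}
  ]
}}

```text
clock: 17.68
tcp_pos: [0.386, 0.2379, 0.3565]
ee_rot: [0.71, -0.041, -0.702, -0.038]
wrist_force: [-0.2, -0.5, -0.6]
opening: 0.004
```

Run:
```python
from h import *
from scipy.optimize import least_squares
st()
w=cam('wrist','w13.png');print(wfit(w,'wf13.png',G=(.4495,.2677,-.113),box=(240,0,500,240)))
i=cv2.imread('pics/wf13.png');cv2.imwrite('pics/c13.png',cv2.resize(i[0:180,230:430],(800,720))[:600])
```

```text
t 17.68 tcp [0.386  0.2379 0.3565] loc [-58.9 -35.9] F [-0.2 -0.5 -0.6] op 0.0
tool xyz cols
 [[ 0.01  -0.112 -0.994]
 [-0.004 -0.994  0.112]
 [-1.     0.003 -0.011]]
(array([0.24154709, 0.29481834]), np.float64(0.25446348061316504), array([ 240,   20,  260,   71, 2206], dtype=int32))
```

View pics/c13.png

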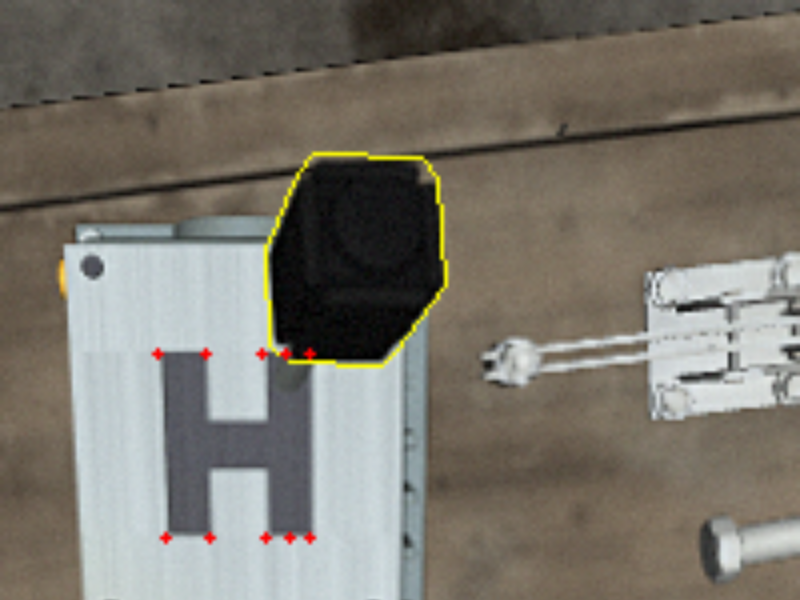

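Run:
```python
from h import *
s=cam('scene','s14.png');t=cam('top','t14.png');st()
a=cv2.imread('pics/s14.png');b=cv2.imread('pics/t14.png');cv2.imwrite('pics/c14.png',np.hstack([cv2.resize(a[120:330,190:410],(400,382)),cv2.resize(b[110:320,190:450],(400,323),interpolation=2)[:323].repeat(1,0) if 0 else cv2.resize(b[110:320,190:450],(400,382))]))
```

```text
t 17.82 tcp [0.385  0.2373 0.3548] loc [-59.8 -36.7] F [ 0.3  0.6 -0.6] op -0.0
tool xyz cols
 [[ 0.006 -0.111 -0.994]
 [-0.006 -0.994  0.111]
 [-1.     0.005 -0.007]]
```

View pics/c14.png

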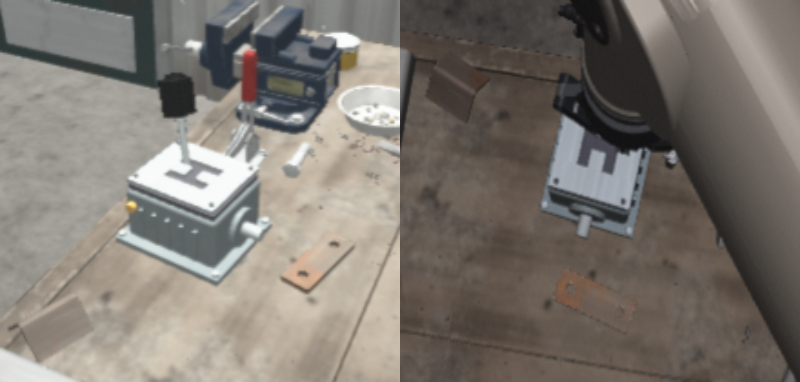

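The lever stands in the far right slot, the gripper is clear, and the bolt, angle and offcut lie where they were.

```bash
python3 -c "
from cell import robot
print(robot.close_job())"
```

```text
the job is handed in; nothing more can be done
None
```

The gearbox is in third gear and the job is handed in. With the closed fingertips I pushed the lever forward along the left lane to neutral, then across from the left side, then away from behind into the far right slot.

**Last checks**
- **Home in the slot:** at the end of the last push the force rose from about 4 N to 8 N with under 1 mm of travel, which I took as the slot end. After I backed off, the knob had not sprung back.
- **Clear and undisturbed:** the gripper was clear, with wrist force near zero. The three loose parts looked unmoved. The robot's clock read about 18 s.

**What disagreed**
- **Forward tilt:** the camera fit gave about 0.30 rad against the nominal 0.32. The fit runs a little low, and the tool position suggested about 0.31, so I relied on the force rise at the stop.
- **Fingertip height:** the real fingertips were about 25 mm higher than the nominal TCP. My first try across passed just over the knob, with no measurable force and no movement. I went back, lowered the tool and repeated it.

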